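# Square a board stack on the laser bonder and enable the laser

## Robot

A 6-joint arm with a two-finger parallel gripper is mounted at the origin on the work surface. World frame = base frame: x ahead of the robot, y to its left, z up, the work surface at z = 0. Lengths are in m, angles in degrees, forces in N, time in s.
With the tool pointing down it reaches from about 0.275 to 0.75 m from the base axis. Payload 10.2 kg.
Tool frame: the origin (TCP) lies on the mounting face of the last link; the fingertips stand 173 mm ahead of it and the grasp point (between the pads) lies 155 mm ahead of it; y points along the fingers, x is the direction in which the jaws open and shut, and the axes are right-handed (so a half turn about y gives the same grasp; the last joint's range is limited). The gripper opens to 85 mm and grips with 20 to 120 N. Pads are 22 mm wide; open, the fingers measure 114 mm over their backs; the gripper's body (76 mm by 85 mm) begins 54 mm behind the grasp point. The pads swing forward as they close: fully open they stand 13 mm farther back than shut.
Start: joints at [-76.169, 17.928, 85.812, -0, 76.261, -12.8], TCP at [0.235, -0.469, 0.405] pointing down, gripper open.
Joint ranges: [-168.41, 168.41], [-55.51, 124.54], [10.69, 146.95], [-70.63, 250.63], [1, 178], [-165.06, 165.06]. Speed limits (degrees/s): [136.94, 136.94, 172.46, 180, 180, 180].

## Interface

Orientations are given as a 3x3 rotation matrix whose columns are the frame's x, y, z axes.
In Python, from station import * gives the robot as it stands. The module is installed in compiled form; this text tells all that it offers.
- The arm moves only by the tool move_arm, never from a script. Its argument "increments" is a list of rows, each a list of 7 numbers: the turn, a rotation vector about the tool's x, y, z in units of 5 degrees (1.0 is 5 degrees), then the shift along the tool's x, y, z in units of 30 mm (1.0 is 30 mm), then the opening, from 0 (shut) to 1 (fully open). A call has 1 to 12 rows; each row shifts and turns the pose as measured when the row begins, along the tool's axes as they then stand; what a row does not reach is not made up. A row lasts 1/10 s, in which the tool goes at most 50 mm and 8.59 degrees, less where a joint would pass 70% of its speed; a pose out of reach is approached as far as the arm can. A call is refused whole if a number of a shift passes 1 or a number of a turn 1, either way. A call with a gripper value outside its range is refused whole. The fingers move at their own pace and stop on an object; "newtons" is the grip in N (left out, the last holds). Time passes only in rows, so rows that do not move let the fingers close. It gives the time, the measured TCP pose, the force and the opening at its end, in the units of the state.
- read_state(): the state, without advancing time (a new reading comes with each control period).
- get_image(name): name is "scene" or "top" or "wrist"; returns a dict with "color" (420x560x3 uint8, red, green, blue), "fx", "fy", "cx", "cy" (pixels), "T" (4x4, takes a point from camera to world coordinates). Camera axes: x right, y down, z forward; pixel columns grow to the right and rows downward; lengths in m; the calibration is good to about 2 mm. A picture is of the moment at which its call begins. There is no depth.
- job_done(): hands the job in, once; it reports no verdict.
The state is a dict: "time": time; "joint_positions": joint angles; "joint_velocities": joint speeds; "effort": joint torques, N m; "eef_pos": TCP position; "tcp_rot": TCP orientation; "force": force on the tool from outside, world axes, zero at the start; "torque": the same for the moment, N m; "gripper_width": finger opening in m.
Only numpy, scipy, OpenCV 4.12 (cv2) and the standard library are available. Lean on these libraries where they do the work, as an engineer would, in place of code of your own. Each camera call takes 0.05 s, during which the arm holds its last target. There are 200 camera calls.

## Task

Stack all the green circuit boards lying on the bench on the laser bonder's stage, one on another and every one flush against both steel fences of its corner: a notched long side against the fence with the gap, a short side against the unbroken one. Then slide the loaded stage by its black handle fully home under the laser head, and after that push the orange key fully into the laser-enable switch and turn it clockwise to on, leaving it in the switch. Leave the bottle, the steel cup and the screwdriver alone.

Things in the scene. Friction and masses are not known exactly. Their poses are not given: they have to be found in the camera images.
- board1: green circuit board, 110 (x) x 84 (y) x 8 mm, 130 g, lying flat, copper pads on top; a finger notch 40 mm long and 17 mm deep is cut in the middle of each long side, so that it is 50 mm wide there and can be gripped across y; the same after a half turn. Origin: centre of the underside. Absent in some runs
- board2: green circuit board, 110 (x) x 84 (y) x 8 mm, 130 g, lying flat, copper pads on top; a finger notch 40 mm long and 17 mm deep is cut in the middle of each long side, so that it is 50 mm wide there and can be gripped across y; the same after a half turn. Origin: centre of the underside. Absent in some runs
- board3: green circuit board, 110 (x) x 84 (y) x 8 mm, 130 g, lying flat, copper pads on top; a finger notch 40 mm long and 17 mm deep is cut in the middle of each long side, so that it is 50 mm wide there and can be gripped across y; the same after a half turn. Origin: centre of the underside. Absent in some runs
- board4: green circuit board, 110 (x) x 84 (y) x 8 mm, 130 g, lying flat, copper pads on top; a finger notch 40 mm long and 17 mm deep is cut in the middle of each long side, so that it is 50 mm wide there and can be gripped across y; the same after a half turn. Origin: centre of the underside. Absent in some runs
- bonder: laser bonder, fixed grey base 220 (x) x 630 (y) x 30 mm, y = -120 to 510 mm. Origin: on the table under the stage's centre when the stage is at its loading stop. Black column at y = 400 to 500 mm; its arm carries the 60 mm square laser head (265 mm up and higher) and a 40 mm lens barrel (lower end 217 mm up) over x = -20, y = 222 mm
- stage (a joint): stage, m: 0 at the loading stop, 0.25 fully home at the far stop under the laser head; slides along the bonder's +y, friction about 4 N. Aluminium plate 210 (x) x 190 (y) mm, black in the middle, its top face 65 mm above the table. Starts up to 25 mm from the loading stop
- corner (a point): on the stage's top face, inner corner of the two 40 mm high, 12 mm thick fences; moves with the stage, axes as the bonder's. Boards go on its +x, +y side: one flush in the corner has its origin at x = 55, y = 42 mm. The -x fence is a bar, y = 0 to 100 mm; the -y fence is two blocks, x = 0 to 28 and 80 to 108 mm, a finger fits between. Plate free to x = 185, y = 165 mm
- stage_handle (a point): centre of the stage's handle, an upright black knob 22 mm in diameter and 34 mm high on a steel rod, in front of the x fence; its centre is 35 mm above the stage's top face (100 mm above the table)
- control: white laser-enable box 150 (x) x 110 (y) x 54 mm, fixed. Origin: centre of the underside. The key switch is in its top at x = -30 mm with a black tick (off) on its +x side and a green tick (on) 60 degrees clockwise; a red stop button, 18 mm high, sits at x = 45, y = 22 mm
- switch (a joint): key switch, rad: 0 off, 1.047 (60 degrees) on at the stop; turns clockwise seen from above, friction 0.06 N m, stays where it is left
- keyway (a point): centre of the mouth of the keyway, a slot 19 (x) x 8 (y) mm and 40 mm deep in the switch's steel top face (2 mm chamfer), 56 mm above the table; z is up, and the point turns with the switch. Its x lies along the box's x when off. With the key fully home the key's origin is 30 mm below this point
- key: loose key: brass blade 16 (x) x 5 (y) x 30 mm under an orange bow 36 (x) x 12 (y) x 42 mm, 45 g; starts upright, blade down, in the blue holder. Origin: centre of the blade's end; z runs up to the bow, whose underside rests on the switch face when fully home. The same after a half turn about z. 1.5 mm to spare on each side in the keyway: it plays 0.19 rad before it drives the switch
- holder: blue key holder, block 90 (x) x 70 (y) x 40 mm, fixed, with two slots 19 (x) x 8 (y) mm at y = +15 (the key's) and -15 mm. Origin: centre of the underside
- solvent: bystander: closed brown bottle, 52 mm diameter, 120 mm high. Origin: centre of the underside
- jar: bystander: steel cup, 64 mm diameter, 70 mm high. Origin: centre of the underside
- driver: bystander: screwdriver 170 mm long lying along its x. Origin: underside, at mid length
Things that resemble listed ones, but are neither listed nor needed, are in the scene too. What is shaped like the board2 but pink or yellow is not meant. What is shaped like the board3 but purple is not meant.

How it is judged (in metres and radians):
On the way, in this order (a step that is already met when the one before it is completed fails the run):
1. all boards are stacked on the stage, square in the corner (x of board1 in the frame of corner between 0.052 and 0.0585 m and y of board1 in the frame of corner between 0.039 and 0.0455 m and z of board1 in the frame of corner between -0.004 and 0.03 m and angle between the x axis of each of board1, board2, board3, board4 and the x axis of corner, either way round below 0.05 rad and angle between each of board1, board2, board3, board4's own z axis and vertical below 0.06 rad and x of board2 in the frame of corner between 0.052 and 0.0585 m and y of board2 in the frame of corner between 0.039 and 0.0455 m and z of board2 in the frame of corner between -0.004 and 0.03 m and x of board3 in the frame of corner between 0.052 and 0.0585 m and y of board3 in the frame of corner between 0.039 and 0.0455 m and z of board3 in the frame of corner between -0.004 and 0.03 m and x of board4 in the frame of corner between 0.052 and 0.0585 m and y of board4 in the frame of corner between 0.039 and 0.0455 m and z of board4 in the frame of corner between -0.004 and 0.03 m), for 0.2 s.
2. the stage is fully home under the laser head (value of joint stage above 0.244 m), for 0.2 s.
3. the key is fully in the switch, which is still off (z of key in the frame of keyway below -0.026 m and horizontal distance between key and keyway below 0.005 m and angle between key's own z axis and vertical below 0.15 rad and value of joint switch below 0.3 rad), for 0.2 s.
4. the switch is turned on with the key in it (z of key in the frame of keyway below -0.026 m and horizontal distance between key and keyway below 0.005 m and angle between key's own z axis and vertical below 0.15 rad and value of joint switch above 0.95 rad), for 0.2 s.
At the end, for the whole second after the job is handed in: Boards in one flat stack, each within 3.5 mm of both fences and 0.05 rad of square, long side along x; stage within 6 mm of home; key's bow within 4 mm of the switch face, blade within 5 mm of the keyway's centre; switch above 0.95 rad; all at rest (all of step 1 and all of step 4 and value of joint stage above 0.244 m and linear speed of each of key, board1, board2, board3, board4 below 0.02 m/s); the robot touches nothing.
It fails at once if the bottle was moved more than 30 mm (distance of solvent from where it was at the start of the episode above 0.03 m).
It fails at once if the steel cup was moved more than 30 mm (distance of jar from where it was at the start of the episode above 0.03 m).
It fails at once if the screwdriver was moved more than 30 mm (distance of driver from where it was at the start of the episode above 0.03 m).
Of board1, board2, board3, board4 only 3 to 4 are there at a start; the rules pass over those that are not, and their reading is None.
At some moment in a run one of board1, board2, board3, board4 may be knocked a few centimetres aside while the robot is not near it.
It also fails if it takes over 210 s, if anything falls off the work surface, if the arm or the gripper's body presses on something with over 40 N, if the wrist force passes 120 N, or if a joint passes its speed limit or range.

## Working session

There is one attempt and no reset: what is moved stays moved. The work goes in short steps, Python scripts to look and compute and a tool call to move; the robot and the scene stay as the last step left them, time stands still between calls to the robot, and variables do not carry over. Pictures are saved under pics/ and viewed, about 12 in all and at most 16, crops included, and the job is handed in when it is done.

Besides the shell and the picture viewer there is one more tool, called after "Call:" in YAML: its name, and indented under it one key for each argument. move_arm: Moves the arm, as the interface text tells. Its arguments: {"type":"object","properties":{"increments":{"type":"array","items":{"type":"array","items":{"type":"number"}}},"newtons":{"type":"number"}},"required":["increments"]}

```bash
mkdir -p pics; cat > h.py <<'E'
from station import *
import numpy as np, cv2
def snap(n,f):
    im=get_image(n); c=cv2.cvtColor(im["color"],cv2.COLOR_RGB2BGR); cv2.imwrite(f"pics/{f}.png",c); np.save(f"pics/{f}.npy",np.array([im["fx"],im["fy"],im["cx"],im["cy"]]+list(im["T"].ravel()))); return im
def load(f):
    a=np.load(f"pics/{f}.npy"); return dict(fx=a[0],fy=a[1],cx=a[2],cy=a[3],T=a[4:].reshape(4,4))
def px2w(im,u,v,z):
    d=im["T"][:3,:3]@np.array([(u-im["cx"])/im["fx"],(v-im["cy"])/im["fy"],1]); o=im["T"][:3,3]
    return o+d*(z-o[2])/d[2]
def w2px(im,p):
    q=np.linalg.inv(im["T"])@np.append(p,1); return np.array([im["fx"]*q[0]/q[2]+im["cx"],im["fy"]*q[1]/q[2]+im["cy"]])
E
python3 - <<'E'
from h import *
np.set_printoptions(precision=4,suppress=True)
for n in ["scene","top"]:
    im=snap(n,n+"1"); print(n,im["fx"],im["cx"],im["cy"]); print(im["T"])
s=read_state(); print(s)
E
```

```text
scene 404.4444171715652 285.221357566907 204.0687803271235
[[ 0.4618  0.5374 -0.7057  1.4199]
 [ 0.887  -0.2742  0.3716 -0.6514]
 [ 0.0062 -0.7975 -0.6033  0.9166]
 [ 0.      0.      0.      1.    ]]
top 489.36858636806954 275.52286240009437 216.60505336493102
[[ 0.0127 -0.9926  0.1204  0.3112]
 [-0.9999 -0.0137 -0.008  -0.1286]
 [ 0.0096 -0.1203 -0.9927  1.4583]
 [ 0.      0.      0.      1.    ]]
{'time': 0.1, 'joint_positions': array([-76.1696,  17.9574,  85.8495,   0.0002,  76.2595, -12.8029]), 'joint_velocities': array([-0.0565, -0.0684, -0.08  , -0.1208, -0.0248,  0.0856]), 'effort': array([  0.004 , -41.2894, -26.0142,  -0.0001,   0.003 ,   0.    ]), 'eef_pos': array([ 0.2353, -0.4693,  0.4042]), 'tcp_rot': array([[ 0.4483, -0.0003,  0.8939],
       [-0.8939,  0.0011,  0.4483],
       [-0.0011, -1.    ,  0.0003]]), 'force': array([-0.8148,  0.7301, -0.666 ]), 'torque': array([0.0091, 0.001 , 0.0145]), 'gripper_width': 0.08529233035397575}
```

View pics/top1.png

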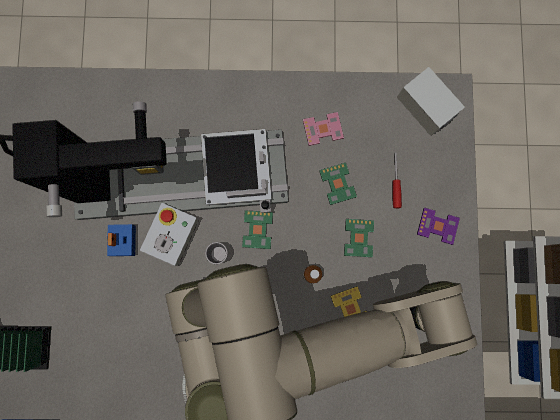

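View pics/scene1.png

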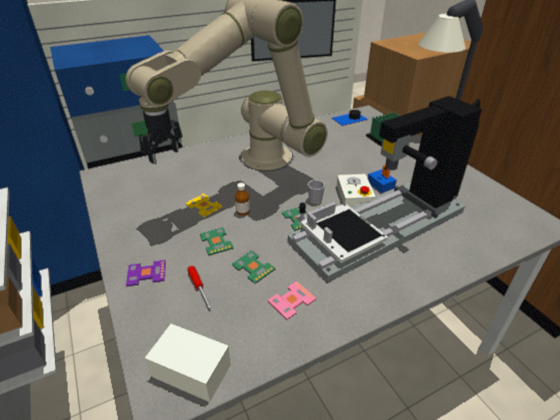

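```bash
python3 - <<'E'
from h import *
im=load("top1"); c=cv2.imread("pics/top1.png")
hsv=cv2.cvtColor(c,cv2.COLOR_BGR2HSV)
m=cv2.inRange(hsv,(60,70,50),(90,255,255))
m=cv2.morphologyEx(m,cv2.MORPH_CLOSE,np.ones((7,7)))
n,l,st,ce=cv2.connectedComponentsWithStats(m)
for i in range(1,n):
    if st[i,4]<150: continue
    pts=np.argwhere(l==i)[:,::-1]
    w=np.array([px2w(im,u,v,.008)[:2] for u,v in pts]).astype(np.float32)
    r=cv2.minAreaRect(w*1000); print(ce[i].round(1),st[i,4],np.round(r[0]),np.round(r[1]),round(r[2],1))
a=cv2.resize(c[120:270,70:310],None,fx=3.3,fy=3.3,interpolation=cv2.INTER_CUBIC); cv2.imwrite("pics/top1a.png",a)
E
```

```text
[337.6 183.4] 788 [ 591. -326.] [109.  83.] 17.8
[257.2 229.6] 793 [449. -86.] [ 84. 110.] 87.1
[358.8 237.7] 795 [ 428. -389.] [ 84. 109.] 86.9
[ 12.6 351.7] 933 [ 85. 611.] [106.  76.] 0.6
```

View pics/top1a.png

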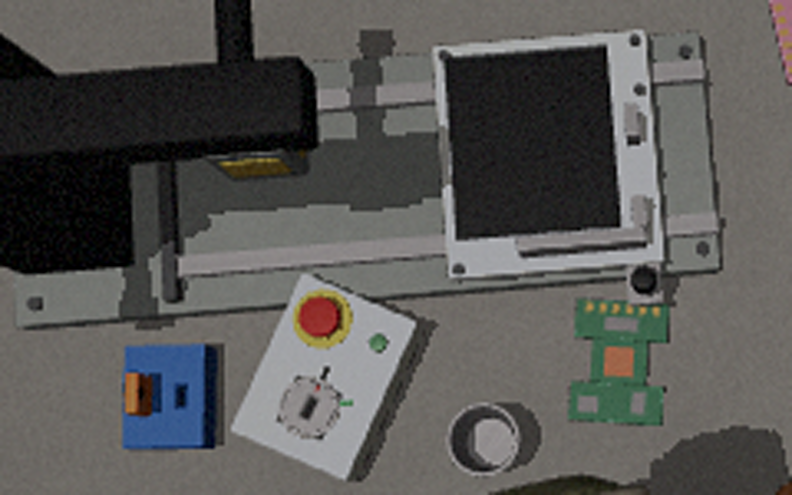

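```bash
cat >> h.py <<'E'
from scipy.spatial.transform import Rotation as Ro
GP=0.155
def plan(gp,yaw,grip,rate=1.0,rot=1.0):
    """gp: target grasp point; yaw deg of tool x; tool pointing down. prints rows from the current pose"""
    s=read_state(); p=np.array(s["eef_pos"]); R=np.array(s["tcp_rot"]); a=np.radians(yaw)
    Rt=np.array([[np.cos(a),0,-np.sin(a)],[np.sin(a),0,np.cos(a)],[0,-1,0]]); pt=np.array(gp)+[0,0,GP]
    n=max(int(np.ceil(np.linalg.norm(pt-p)/.03/rate)),int(np.ceil(np.degrees((Ro.from_matrix(R).inv()*Ro.from_matrix(Rt)).magnitude())/5/rot)),1)
    out=[]
    for i in range(n):
        k=n-i
        w=(Ro.from_matrix(R).inv()*Ro.from_matrix(Rt)).as_rotvec()/k; d=R.T@(pt-p)/k
        r=list(np.round(np.degrees(w)/5,2)+0.)+list(np.round(d/.03,2)+0.)+[grip]; out.append(r)
        p=p+R@(np.array(r[3:6])*.03); R=R@Ro.from_rotvec(np.radians(np.array(r[:3])*5)).as_matrix()
    print(str([[float(x) for x in r] for r in out]).replace(" ",""),n)
def st():
    s=read_state(); R=s["tcp_rot"]; print("t",s["time"],"gp",np.round(s["eef_pos"]+R[:,1]*GP,4),"yaw",round(np.degrees(np.arctan2(R[1,0],R[0,0])),2),"F",np.round(s["force"],1),"w",round(s["gripper_width"],4),"tilt",np.round(R[:,1],3)); return s
E
python3 - <<'E'
from h import *
plan((.42,-.16,.31),-93,1)
# bonder fit from base corners and stage corners
im=load("top1"); f=lambda u,v,z:px2w(im,u/3.3+70-.35,v/3.3+120-.35,z)[:2]*1000
for n,u,v,z in [("baseA",720,270,.03),("baseB",702,32,.03),("baseC",17,327,.03),("s1",433,47,.065),("s2",648,30,.065),("s3",664,265,.065),("s4",449,280,.065),("fx0",645,240,.105),("fx1",517,245,.105),("knob",645,280,.117),("btn",320,315,.072),("sw",310,405,.056),("b1",307,275,.054),("b2",420,320,.054),("b3",350,480,.054),("b4",232,430,.054),("h1",124,347,.04),("h2",208,347,.04),("h3",208,447,.04),("h4",124,447,.04),("slot",181,396,.04),("keytop",139,395,.082),("jar",485,437,.07)]:
    print(n,f(u,v,z).round(0))
E
```

```text
[[0.0,0.46,0.0,-0.5,-0.16,0.78,1.0],[0.0,0.46,0.0,-0.53,-0.15,0.76,1.0],[0.0,0.46,0.0,-0.56,-0.16,0.74,1.0],[0.0,0.45,0.0,-0.59,-0.15,0.71,1.0],[0.0,0.46,0.0,-0.61,-0.16,0.69,1.0],[0.0,0.45,0.0,-0.64,-0.15,0.66,1.0],[0.0,0.46,0.0,-0.67,-0.16,0.64,1.0],[0.0,0.45,0.0,-0.69,-0.15,0.61,1.0],[0.0,0.46,0.0,-0.71,-0.16,0.59,1.0],[0.0,0.45,0.0,-0.74,-0.15,0.55,1.0],[0.0,0.46,0.0,-0.76,-0.16,0.53,1.0],[0.0,0.45,-0.01,-0.78,-0.15,0.49,1.0],[0.0,0.46,0.0,-0.8,-0.16,0.47,1.0]] 13
baseA [ 530. -176.]
baseB [ 749. -157.]
baseC [470. 447.]
s1 [721.  82.]
s2 [ 739. -109.]
s3 [ 528. -126.]
s4 [512.  61.]
fx0 [ 543. -109.]
fx1 [537.  -1.]
knob [ 507. -110.]
btn [479. 171.]
sw [403. 180.]
b1 [517. 187.]
b2 [478.  87.]
b3 [338. 143.]
b4 [380. 247.]
h1 [453. 348.]
h2 [454. 275.]
h3 [366. 271.]
h4 [365. 344.]
slot [410. 296.]
keytop [407. 319.]
jar [376.  26.]
```

Call:
move_arm:
  increments:
    - [0,0.46,0,-0.5,-0.16,0.78,1]
    - [0,0.46,0,-0.53,-0.15,0.76,1]
    - [0,0.46,0,-0.56,-0.16,0.74,1]
    - [0,0.45,0,-0.59,-0.15,0.71,1]
    - [0,0.46,0,-0.61,-0.16,0.69,1]
    - [0,0.45,0,-0.64,-0.15,0.66,1]
    - [0,0.46,0,-0.67,-0.16,0.64,1]
    - [0,0.45,0,-0.69,-0.15,0.61,1]
    - [0,0.46,0,-0.71,-0.16,0.59,1]
    - [0,0.45,0,-0.74,-0.15,0.55,1]
    - [0,0.46,0,-0.76,-0.16,0.53,1]
    - [0,0.45,0,-0.78,-0.15,0.49,1]

```text
time: 1.3
eef_pos: [0.4127, -0.1763, 0.459]
tcp_rot: [[-0.038, -0.005, 0.999], [-0.999, 0.009, -0.038], [-0.009, -1.0, -0.005]]
force: [0.5, -0.1, 1.0]
gripper_width: 0.0852
```

```bash
python3 - <<'E'
from h import *
np.set_printoptions(precision=4,suppress=True)
s=st(); print(s["joint_positions"])
im=snap("wrist","w1"); print(im["fx"],im["cx"],im["cy"]); s=read_state()
T=np.eye(4);T[:3,:3]=s["tcp_rot"];T[:3,3]=s["eef_pos"]; print(np.linalg.inv(T)@im["T"])
im=snap("top","top2")
a=cv2.imread("pics/w1.png"); b=cv2.imread("pics/top2.png")
cv2.imwrite("pics/v2.png",np.vstack([cv2.resize(a,(400,300)),cv2.resize(b,(400,300))]))
E
```

```text
t 1.3 gp [ 0.4119 -0.1749  0.304 ] yaw -92.16 F [ 0.5 -0.1  1. ] w 0.0852 tilt [-0.005  0.009 -1.   ]
[-38.2024   6.0995  92.3322   0.2463  82.1073  53.9213]
334.97163551416213 275.7201975275995 214.7678792609422
[[ 1.      0.0004  0.0008  0.0032]
 [-0.0007 -0.2833  0.959   0.0314]
 [ 0.0006 -0.959  -0.2833  0.0707]
 [ 0.      0.      0.      1.    ]]
```

View pics/v2.png

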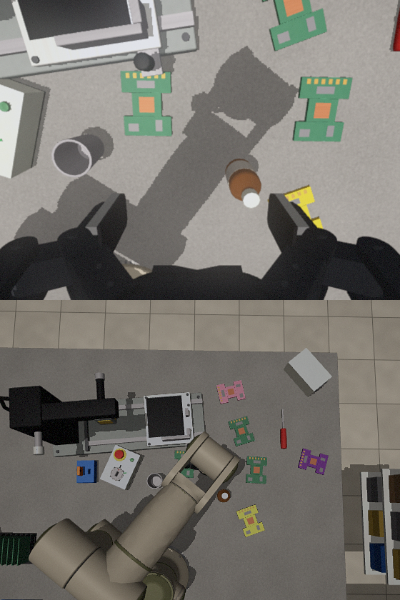

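```bash
cat >> h.py <<'E'
def boards(im,z=.008,amin=300,show=True,lo=(60,70,50),hi=(90,255,255)):
    c=cv2.cvtColor(im["color"],cv2.COLOR_RGB2HSV); m=cv2.inRange(c,lo,hi)
    m=cv2.morphologyEx(m,cv2.MORPH_CLOSE,np.ones((7,7))); n,l,s,ce=cv2.connectedComponentsWithStats(m); o=[]
    for i in range(1,n):
        if s[i,4]<amin: continue
        pts=np.argwhere(l==i)[:,::-1]; w=np.array([px2w(im,u,v,z)[:2] for u,v in pts]).astype(np.float32)
        (cx,cy),(a,b),t=cv2.minAreaRect(w*1000)
        t=t if a<b else t+90   # direction of the short side
        t=(t+180)%180-180 if t>90 else t
        t=t-180 if t>0 else t
        print(ce[i].round(0),s[i,4],"centre",round(cx,1),round(cy,1),"size",round(min(a,b)),round(max(a,b)),"grip yaw",round(t,1))
E
python3 - <<'E'
from h import *
im=load("w1"); im["color"]=cv2.cvtColor(cv2.imread("pics/w1.png"),cv2.COLOR_BGR2RGB); boards(im)
plan((.445,-.086,.10),-93,.75)
E
```

```text
[415.  34.] 2792 centre 574.3 -332.8 size 70 84 grip yaw -162.6
[206. 146.] 3425 centre 450.2 -87.4 size 82 108 grip yaw -93.1
[450. 150.] 4092 centre 429.8 -388.6 size 85 109 grip yaw -93.0
[[0.01,0.03,-0.01,-0.37,0.85,0.12,0.75],[0.01,0.03,-0.01,-0.37,0.85,0.12,0.75],[0.0,0.03,-0.01,-0.37,0.86,0.12,0.75],[0.01,0.03,-0.01,-0.37,0.85,0.12,0.75],[0.0,0.02,-0.02,-0.37,0.85,0.12,0.75],[0.01,0.03,-0.01,-0.38,0.86,0.12,0.75],[0.0,0.02,-0.02,-0.38,0.85,0.11,0.75],[0.01,0.03,-0.01,-0.37,0.85,0.12,0.75]] 8
```

Call:
move_arm:
  increments:
    - [0,0.03,-0.01,-0.37,0.85,0.12,0.75]
    - [0,0.03,-0.01,-0.37,0.85,0.12,0.75]
    - [0,0.03,-0.01,-0.37,0.85,0.12,0.75]
    - [0,0.03,-0.01,-0.37,0.85,0.12,0.75]
    - [0,0.03,-0.01,-0.37,0.85,0.12,0.75]
    - [0,0.03,-0.01,-0.37,0.85,0.12,0.75]
    - [0,0.02,-0.01,-0.37,0.85,0.12,0.75]
    - [0,0.02,-0.01,-0.37,0.85,0.12,0.75]
    - [0,0,0,0,0,0,0.75]

```text
time: 2.3
eef_pos: [0.4438, -0.0867, 0.2465]
tcp_rot: [[-0.051, -0.007, 0.999], [-0.999, 0.0, -0.051], [0.0, -1.0, -0.007]]
force: [-0.3, -0.2, 0.9]
gripper_width: 0.0641
```

```bash
python3 - <<'E'
from h import *
st(); boards(snap("wrist","w2")); plan((.446,-.087,.026),-93,.75)
E
```

```text
t 2.3 gp [ 0.4427 -0.0866  0.0915] yaw -92.95 F [-0.3 -0.2  0.9] w 0.0641 tilt [-0.007  0.    -1.   ]
[271. 218.] 11930 centre 450.5 -87.0 size 83 109 grip yaw -92.9
[[0.02,0.0,0.01,-0.01,0.75,0.02,0.75],[0.02,0.0,0.0,0.0,0.74,0.02,0.75],[0.01,0.01,0.01,-0.01,0.75,0.03,0.75]] 3
```

View pics/w2.png

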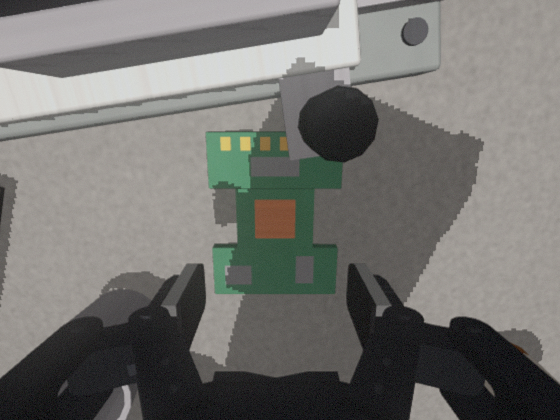

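Call:
move_arm:
  increments:
    - [0.02,0,0,0,0.75,0.02,0.75]
    - [0.02,0,0,0,0.74,0.02,0.75]
    - [0.01,0,0,0,0.75,0.03,0.75]
    - [0,0,0,0,0.1,0,0.75]
    - [0,0,0,0,0.1,0,0.75]

```text
time: 2.85
eef_pos: [0.4482, -0.0925, 0.18]
tcp_rot: [[-0.053, 0.011, 0.999], [-0.999, -0.007, -0.052], [0.007, -1.0, 0.011]]
force: [-0.5, -0.8, 0.4]
gripper_width: 0.0641
```

```bash
python3 -c "
from h import *
st()"
```

```text
t 2.85 gp [ 0.4499 -0.0937  0.025 ] yaw -93.01 F [-0.5 -0.8  0.4] w 0.0641 tilt [ 0.011 -0.007 -1.   ]
```

```bash
python3 -c "
from h import *
plan((.446,-.087,.018),-93,.75,rate=.1);st()"
```

```text
[[-0.03,0.0,0.02,-0.05,0.06,-0.02,0.75],[-0.03,0.0,0.02,-0.04,0.06,-0.02,0.75],[-0.03,0.0,0.02,-0.05,0.06,-0.02,0.75],[-0.04,0.0,0.02,-0.04,0.05,-0.03,0.75]] 4
t 2.85 gp [ 0.4499 -0.0937  0.025 ] yaw -93.01 F [-0.5 -0.8  0.4] w 0.0641 tilt [ 0.011 -0.007 -1.   ]
```

Call:
move_arm:
  increments:
    - [-0.03,0,0.02,-0.05,0.06,-0.02,0.75]
    - [-0.03,0,0.02,-0.05,0.06,-0.02,0.75]
    - [-0.03,0,0.02,-0.05,0.06,-0.02,0.75]
    - [-0.03,0,0.02,-0.05,0.06,-0.02,0.75]
    - [0,0,0,0,0,0,0.75]

```text
time: 3.35
eef_pos: [0.4468, -0.0868, 0.1758]
tcp_rot: [[-0.053, 0.005, 0.999], [-0.999, -0.002, -0.053], [0.002, -1.0, 0.005]]
force: [-0.6, 0.1, 0.3]
gripper_width: 0.0644
```

```bash
python3 -c "
from h import *
st();plan((.446,-.087,.014),-93,.75,rate=.1)"
```

```text
t 3.35 gp [ 0.4475 -0.0871  0.0208] yaw -93.01 F [-0.6  0.1  0.3] w 0.0644 tilt [ 0.005 -0.002 -1.   ]
[[-0.02,0.0,0.01,0.0,0.08,-0.01,0.75],[-0.02,0.0,0.0,0.0,0.07,-0.01,0.75],[-0.02,0.0,0.01,0.01,0.08,-0.01,0.75]] 3
```

Call:
move_arm:
  increments:
    - [-0.02,0,0,0,0.08,-0.01,0.75]
    - [-0.02,0,0,0,0.08,-0.01,0.75]
    - [-0.02,0,0,0,0.08,-0.01,0.75]

```text
time: 3.65
eef_pos: [0.446, -0.0867, 0.1684]
tcp_rot: [[-0.052, -0.0, 0.999], [-0.999, -0.002, -0.052], [0.002, -1.0, 0.0]]
force: [-0.1, -0.8, -0.4]
gripper_width: 0.0641
```

Call:
move_arm:
  increments:
    - [0,0,0,0,-0.06,0,0.7]
    - [0,0,0,0,0,0,0.55]
    - [0,0,0,0,0,0,0.5]
    - [0,0,0,0,0,0,0.4]
    - [0,0,0,0,0,0,0.4]
    - [0,0,0,0,0,0,0.4]
  newtons: 40

```text
time: 4.25
eef_pos: [0.446, -0.0867, 0.1708]
tcp_rot: [[-0.052, -0.001, 0.999], [-0.999, -0.002, -0.052], [0.002, -1.0, -0.001]]
force: [0.5, 0.0, -0.8]
gripper_width: 0.0492
```

```bash
python3 -c "
from h import *
st();plan((.40,-.09,.05),-93,.4,rate=.4)"
```

```text
t 4.25 gp [ 0.4459 -0.0869  0.0158] yaw -92.99 F [ 0.5  0.  -0.8] w 0.0492 tilt [-0.001 -0.002 -1.   ]
[[0.0,0.0,0.0,0.04,-0.23,-0.31,0.4],[0.0,0.0,0.0,0.04,-0.23,-0.3,0.4],[0.0,0.0,0.01,0.04,-0.23,-0.31,0.4],[0.0,0.0,0.0,0.04,-0.22,-0.3,0.4],[0.01,0.0,0.01,0.03,-0.23,-0.31,0.4]] 5
```

Call:
move_arm:
  increments:
    - [0,0,0,0,-0.3,0,0.4]
    - [0,0,0,0,-0.3,-0.2,0.4]
    - [0,0,0,0,-0.1,-0.4,0.4]
    - [0,0,0,0,0,-0.5,0.4]
    - [0,0,0,0,0,-0.4,0.4]
    - [0,0,0,0,-0.3,-0.1,0.4]
    - [0,0,0,0,-0.6,0,0.4]
    - [0,0,0,0,-0.8,0,0.4]
    - [0,0,0,0,-0.9,0,0.4]
    - [0,0,0,0,-0.9,0,0.4]
    - [0,0,0,0,-0.9,0,0.4]

```text
time: 5.35
eef_pos: [0.3939, -0.0829, 0.3355]
tcp_rot: [[-0.052, -0.001, 0.999], [-0.999, -0.001, -0.052], [0.001, -1.0, -0.001]]
force: [0.8, -0.3, -1.6]
gripper_width: 0.0489
```

```bash
python3 -c "
from h import *
st();plan((.52,-.09,.26),-85,.4,rate=.6)"
```

```text
t 5.35 gp [ 0.3938 -0.0831  0.1805] yaw -93.01 F [ 0.8 -0.3 -1.6] w 0.0489 tilt [-0.001 -0.001 -1.   ]
[[0.0,-0.18,0.0,0.0,-0.29,0.47,0.4],[0.0,-0.18,0.0,0.01,-0.3,0.47,0.4],[0.0,-0.18,0.0,0.02,-0.29,0.47,0.4],[0.0,-0.18,0.0,0.02,-0.3,0.47,0.4],[0.0,-0.18,0.0,0.03,-0.29,0.46,0.4],[0.0,-0.18,0.0,0.04,-0.3,0.46,0.4],[0.0,-0.17,0.0,0.05,-0.29,0.47,0.4],[0.01,-0.18,0.01,0.05,-0.3,0.46,0.4],[0.0,-0.17,0.0,0.06,-0.29,0.46,0.4]] 9
```

Call:
move_arm:
  increments:
    - [0,-0.18,0,0,-0.29,0.47,0.4]
    - [0,-0.18,0,0.01,-0.3,0.47,0.4]
    - [0,-0.18,0,0.02,-0.3,0.47,0.4]
    - [0,-0.18,0,0.02,-0.3,0.47,0.4]
    - [0,-0.18,0,0.03,-0.3,0.46,0.4]
    - [0,-0.18,0,0.04,-0.3,0.46,0.4]
    - [0,-0.18,0,0.05,-0.3,0.46,0.4]
    - [0,-0.18,0,0.05,-0.3,0.46,0.4]
    - [0,-0.17,0,0.06,-0.3,0.46,0.4]
    - [0,0,0,0,0,0,0.4]

```text
time: 6.35
eef_pos: [0.5199, -0.087, 0.4374]
tcp_rot: [[0.094, 0.015, 0.995], [-0.996, -0.009, 0.094], [0.01, -1.0, 0.014]]
force: [-0.2, -0.2, -1.1]
gripper_width: 0.0489
```

```bash
python3 -c "
from h import *
st();snap('wrist','w3')"
```

```text
t 6.35 gp [ 0.5223 -0.0884  0.2824] yaw -84.62 F [-0.2 -0.2 -1.1] w 0.0489 tilt [ 0.015 -0.009 -1.   ]
```

View pics/w3.png

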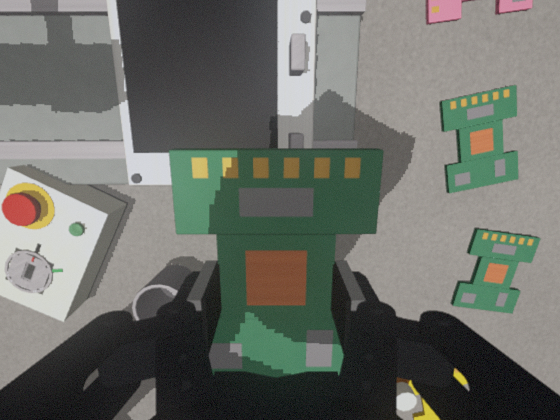

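```bash
python3 -c "
from h import *
c=cv2.imread('pics/w3.png');cv2.imwrite('pics/w3a.png',cv2.resize(c[0:190,230:380],None,fx=4,fy=4,interpolation=cv2.INTER_CUBIC)[:600])"
```

```text
(no output)
```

View pics/w3a.png

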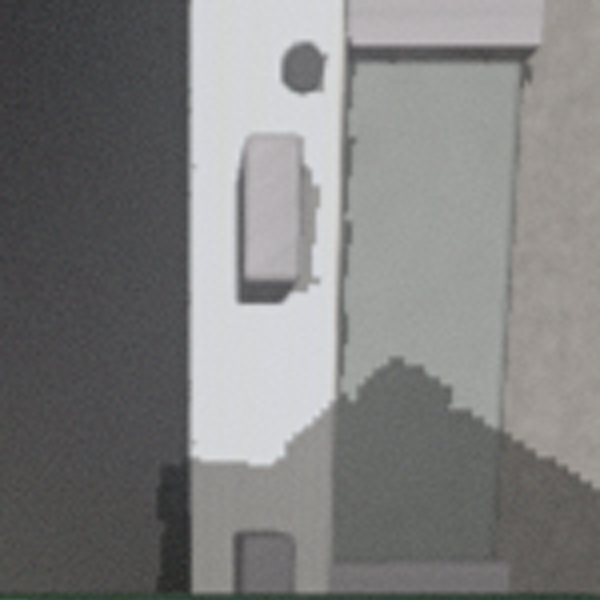

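```bash
python3 -c "
from h import *
im=load('w3'); f=lambda u,v,z:px2w(im,u/4+230-.4,v/4-.4,z)[:2]*1000
for n,u,v,xy in [('a',246,135,(108,0)),('b',302,135,(108,-12)),('c',245,280,(80,0)),('d',297,280,(80,-12)),('e',240,535,(28,0)),('f',295,535,(28,-12))]:
    p=f(u,v,.105)
    for yw in (4.6,5.2):
        t=np.radians(yw);R=np.array([[np.cos(t),-np.sin(t)],[np.sin(t),np.cos(t)]]); print(n,p.round(1),yw,'corner',(p-R@np.array(xy)).round(1))
"
```

```text
a [662.6 -90.2] 4.6 corner [555.  -98.9]
a [662.6 -90.2] 5.2 corner [ 555. -100.]
b [ 663.7 -101.6] 4.6 corner [555.1 -98.3]
b [ 663.7 -101.6] 5.2 corner [555.1 -99.4]
c [635.3 -92.9] 4.6 corner [555.6 -99.3]
c [635.3 -92.9] 5.2 corner [ 555.7 -100.2]
d [ 636.4 -103.8] 4.6 corner [555.7 -98.2]
d [ 636.4 -103.8] 5.2 corner [555.6 -99.1]
e [583.6 -97.3] 4.6 corner [555.7 -99.6]
e [583.6 -97.3] 5.2 corner [555.7 -99.9]
f [ 584.7 -109.4] 4.6 corner [555.8 -99.7]
f [ 584.7 -109.4] 5.2 corner [ 555.7 -100. ]
```

```bash
python3 -c "
from h import *
plan((.6057,-.049,.145),-84.9,.4,rate=.6)"
```

```text
[[-0.02,0.01,0.01,-0.1,0.46,0.29,0.4],[-0.01,0.0,0.01,-0.1,0.46,0.29,0.4],[-0.02,0.01,0.01,-0.1,0.46,0.29,0.4],[-0.01,0.0,0.01,-0.1,0.46,0.3,0.4],[-0.02,0.01,0.01,-0.1,0.46,0.3,0.4],[-0.01,0.0,0.01,-0.1,0.46,0.29,0.4],[-0.02,0.01,0.01,-0.11,0.45,0.3,0.4],[-0.01,0.0,0.01,-0.1,0.45,0.3,0.4],[-0.02,0.01,0.02,-0.11,0.46,0.29,0.4],[-0.01,0.0,0.01,-0.1,0.45,0.3,0.4]] 10
```

Call:
move_arm:
  increments:
    - [-0.02,0,0.01,-0.1,0.46,0.29,0.4]
    - [-0.01,0,0.01,-0.1,0.46,0.29,0.4]
    - [-0.02,0,0.01,-0.1,0.46,0.29,0.4]
    - [-0.01,0,0.01,-0.1,0.46,0.3,0.4]
    - [-0.02,0,0.01,-0.1,0.46,0.3,0.4]
    - [-0.01,0,0.01,-0.1,0.46,0.29,0.4]
    - [-0.02,0,0.01,-0.11,0.45,0.3,0.4]
    - [-0.01,0,0.01,-0.1,0.45,0.3,0.4]
    - [-0.02,0,0.02,-0.11,0.46,0.29,0.4]
    - [-0.01,0,0.01,-0.1,0.35,0.3,0.4]
    - [0,0,0,0,0,0,0.4]

```text
time: 7.5
eef_pos: [0.6081, -0.0427, 0.2808]
tcp_rot: [[0.093, -0.019, 0.996], [-0.996, 0.006, 0.093], [-0.008, -1.0, -0.019]]
force: [0.1, 1.1, -1.8]
gripper_width: 0.0488
```

```bash
python3 -c "
from h import *
st();plan((.6057,-.049,.086),-84.9,.4,rate=.2)"
```

```text
t 7.5 gp [ 0.6052 -0.0417  0.1258] yaw -84.69 F [ 0.1  1.1 -1.8] w 0.0488 tilt [-0.019  0.006 -1.   ]
[[0.03,0.01,-0.01,0.03,0.19,-0.01,0.4],[0.03,0.01,-0.01,0.03,0.19,-0.01,0.4],[0.03,0.0,-0.01,0.03,0.19,-0.01,0.4],[0.03,0.01,-0.01,0.03,0.19,-0.01,0.4],[0.03,0.0,-0.02,0.03,0.19,-0.01,0.4],[0.03,0.01,-0.01,0.03,0.19,-0.02,0.4],[0.03,0.0,-0.02,0.03,0.19,-0.02,0.4]] 7
```

Call:
move_arm:
  increments:
    - [0.03,0,-0.01,0.03,0.19,-0.01,0.4]
    - [0.03,0,-0.01,0.03,0.19,-0.01,0.4]
    - [0.03,0,-0.01,0.03,0.19,-0.01,0.4]
    - [0.03,0,-0.01,0.03,0.19,-0.01,0.4]
    - [0.03,0,-0.01,0.03,0.19,-0.01,0.4]
    - [0.03,0,-0.01,0.03,0.12,-0.01,0.4]
    - [0,0,0,0,0,0,0.4]

```text
time: 8.2
eef_pos: [0.6054, -0.0488, 0.2455]
tcp_rot: [[0.092, -0.003, 0.996], [-0.996, 0.002, 0.092], [-0.002, -1.0, -0.003]]
force: [-1.0, 0.6, -1.9]
gripper_width: 0.0486
```

```bash
python3 -c "
from h import *
st();plan((.6057,-.049,.081),-84.9,.4,rate=.1)"
```

```text
t 8.2 gp [ 0.6049 -0.0485  0.0905] yaw -84.73 F [-1.   0.6 -1.9] w 0.0486 tilt [-0.003  0.002 -1.   ]
[[0.01,0.01,-0.01,0.0,0.08,0.0,0.4],[0.01,0.01,0.0,0.0,0.08,0.0,0.4],[0.0,0.01,-0.01,0.0,0.08,0.01,0.4],[0.01,0.0,0.0,0.01,0.08,0.0,0.4]] 4
```

Call:
move_arm:
  increments:
    - [0.01,0.01,0,0,0.08,0,0.4]
    - [0.01,0.01,0,0,0.08,0,0.4]
    - [0,0.01,0,0,0.07,0,0.4]
    - [0,0,0,0,0.04,0,0.4]
    - [0,0,0,0,0,-0.06,0.4]
    - [0,0,0,0,0,-0.06,0.4]
    - [0,0,0,0,0,0,0.4]

```text
time: 8.9
eef_pos: [0.6016, -0.049, 0.2374]
tcp_rot: [[0.089, 0.0, 0.996], [-0.996, 0.002, 0.089], [-0.002, -1.0, 0.001]]
force: [0.1, 0.6, -1.2]
gripper_width: 0.0489
```

```bash
python3 -c "
from h import *
st()"
```

```text
t 8.9 gp [ 0.6017 -0.0488  0.0824] yaw -84.88 F [ 0.1  0.6 -1.2] w 0.0489 tilt [ 0.     0.002 -1.   ]
```

Call:
move_arm:
  increments:
    - [0,0,0,0,0.02,-0.06,0.4]
    - [0,0,0,0,0.02,-0.06,0.4]
    - [0,0,0,0,0,-0.06,0.4]

```text
time: 9.2
eef_pos: [0.5986, -0.0489, 0.2386]
tcp_rot: [[0.09, 0.017, 0.996], [-0.996, 0.001, 0.09], [0.0, -1.0, 0.017]]
force: [8.5, 2.6, -3.0]
gripper_width: 0.0487
```

Call:
move_arm:
  increments:
    - [-0.08,0,0,0.08,0.02,0.02,0.4]
    - [-0.06,0,0,0.08,0.01,0,0.4]
    - [0,0,0,0.08,0,0,0.4]
    - [0,0,0,0.08,0,0,0.4]
    - [0,0,0,0.08,0,0,0.4]
    - [0,0,0,0.08,0,0,0.4]

```text
time: 9.8
eef_pos: [0.6012, -0.062, 0.2388]
tcp_rot: [[0.091, 0.009, 0.996], [-0.996, 0.003, 0.091], [-0.002, -1.0, 0.009]]
force: [1.6, 3.7, -1.0]
gripper_width: 0.0486
```

```bash
python3 -c "
from h import *
st()"
```

```text
t 9.8 gp [ 0.6026 -0.0615  0.0838] yaw -84.77 F [ 1.6  3.7 -1. ] w 0.0486 tilt [ 0.009  0.003 -1.   ]
```

Call:
move_arm:
  increments:
    - [-0.05,0,0,0.1,0.03,-0.02,0.4]
    - [-0.05,0,0,0.1,0.03,-0.02,0.4]
    - [0,0,0,0.1,0.02,-0.02,0.4]
    - [0,0,0,0.1,0,0,0.4]
    - [0,0,0,0.1,0,0,0.4]
    - [0,0,0,0.08,0,0,0.4]

```text
time: 10.4
eef_pos: [0.6027, -0.0789, 0.2382]
tcp_rot: [[0.092, 0.009, 0.996], [-0.996, 0.006, 0.092], [-0.005, -1.0, 0.009]]
force: [2.6, 24.8, 1.9]
gripper_width: 0.0487
```

```bash
python3 -c "
from h import *
st()"
```

```text
t 10.4 gp [ 0.604  -0.0779  0.0832] yaw -84.73 F [ 2.6 24.8  1.9] w 0.0487 tilt [ 0.009  0.006 -1.   ]
```

Call:
move_arm:
  increments:
    - [-0.05,0,0.04,-0.03,0.04,-0.02,0.4]
    - [-0.05,0,0.04,0,0.04,-0.02,0.4]
    - [0,0,0,0,0.03,-0.02,0.4]
    - [0,0,0,0,0,0,0.4]

```text
time: 10.8
eef_pos: [0.6026, -0.079, 0.2374]
tcp_rot: [[0.094, 0.009, 0.996], [-0.996, 0.009, 0.094], [-0.008, -1.0, 0.01]]
force: [1.1, 4.9, -3.1]
gripper_width: 0.0488
```

```bash
python3 -c "
from h import *
st()"
```

```text
t 10.8 gp [ 0.604  -0.0776  0.0824] yaw -84.61 F [ 1.1  4.9 -3.1] w 0.0488 tilt [ 0.009  0.009 -1.   ]
```

Call:
move_arm:
  increments:
    - [-0.06,0.02,-0.06,0,0.04,-0.02,0.4]
    - [-0.06,0.02,-0.05,0,0.04,-0.02,0.4]
    - [0,0,0,0.01,0.03,-0.02,0.4]
    - [0,0,0,0,0,0,0.4]

```text
time: 11.2
eef_pos: [0.6026, -0.0775, 0.2367]
tcp_rot: [[0.093, 0.009, 0.996], [-0.996, 0.0, 0.093], [0.001, -1.0, 0.009]]
force: [1.3, 2.4, -2.1]
gripper_width: 0.0486
```

```bash
python3 -c "
from h import *
st()"
```

```text
t 11.2 gp [ 0.604  -0.0774  0.0817] yaw -84.67 F [ 1.3  2.4 -2.1] w 0.0486 tilt [ 0.009  0.    -1.   ]
```

Call:
move_arm:
  increments:
    - [0,0,0,0,0,0,0.65]
    - [0,0,0,0,0,0,0.75]
    - [0,0,0,0,0,0,0.75]
    - [-0.05,0,0,0,-0.3,0,0.75]
    - [-0.05,0,0,0,-0.6,0,0.75]
    - [0,0,0,0,-0.9,-0.2,0.75]
    - [0,0,0,0,-0.9,-0.5,0.75]
    - [0,0,0,0.4,-0.9,-0.8,0.75]
    - [0,0,0,0.4,-0.9,-0.8,0.75]
    - [0,0,0,0,0,0,0.75]

```text
time: 12.2
eef_pos: [0.5332, -0.1106, 0.3804]
tcp_rot: [[0.091, -0.003, 0.996], [-0.996, -0.006, 0.091], [0.006, -1.0, -0.003]]
force: [0.6, 0.2, 0.7]
gripper_width: 0.0645
```

```bash
python3 -c "
from h import *
st(); im=snap('wrist','w4'); boards(im,.073); print('-'); boards(im)"
```

```text
t 12.2 gp [ 0.5328 -0.1116  0.2254] yaw -84.81 F [0.6 0.2 0.7] w 0.0645 tilt [-0.003 -0.006 -1.   ]
[239. 101.] 9693 centre 608.9 -77.3 size 84 109 grip yaw -84.5
[491. 146.] 5928 centre 595.4 -283.8 size 69 89 grip yaw -72.4
[509. 288.] 4140 centre 463.7 -335.0 size 73 89 grip yaw -93.1
-
[239. 101.] 9693 centre 610.0 -70.8 size 103 135 grip yaw -84.5
[491. 146.] 5928 centre 593.2 -325.8 size 85 109 grip yaw -72.4
[509. 288.] 4140 centre 430.6 -389.1 size 91 110 grip yaw -93.1
```

View pics/w4.png

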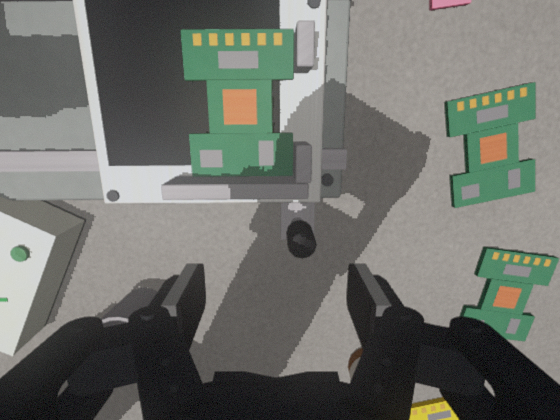

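```bash
python3 -c "
from h import *
plan((.593,-.326,.08),-72.4,.75,rate=.8)"
```

```text
[[0.0,-0.21,0.0,0.61,0.4,0.11,0.75],[0.01,-0.21,0.0,0.61,0.4,0.1,0.75],[0.01,-0.21,0.0,0.61,0.4,0.09,0.75],[0.0,-0.21,0.0,0.62,0.4,0.08,0.75],[0.01,-0.2,0.01,0.62,0.4,0.06,0.75],[0.0,-0.21,0.0,0.62,0.4,0.05,0.75],[0.01,-0.2,0.01,0.62,0.4,0.04,0.75],[0.0,-0.21,0.0,0.62,0.4,0.03,0.75],[0.01,-0.2,0.01,0.62,0.4,0.02,0.75],[0.0,-0.21,0.0,0.62,0.4,0.01,0.75],[0.01,-0.2,0.01,0.62,0.4,0.0,0.75],[0.0,-0.21,0.0,0.62,0.4,-0.01,0.75]] 12
```

Call:
move_arm:
  increments:
    - [0,-0.21,0,0.61,0.3,0.11,0.75]
    - [0,-0.21,0,0.61,0.4,0.1,0.75]
    - [0,-0.21,0,0.61,0.4,0.09,0.75]
    - [0,-0.21,0,0.62,0.4,0.08,0.75]
    - [0,-0.2,0,0.62,0.4,0.06,0.75]
    - [0,-0.21,0,0.62,0.4,0.05,0.75]
    - [0,-0.2,0,0.62,0.4,0.04,0.75]
    - [0,-0.21,0,0.62,0.4,0.03,0.75]
    - [0,-0.2,0,0.62,0.4,0.02,0.75]
    - [0,-0.21,0,0.62,0.4,0.01,0.75]
    - [0,-0.2,0,0.6,0.2,0,0.75]
    - [0,-0.1,0,0,0,0,0.75]

```text
time: 13.45
eef_pos: [0.5935, -0.3101, 0.2386]
tcp_rot: [[0.305, -0.019, 0.952], [-0.952, 0.006, 0.305], [-0.011, -1.0, -0.016]]
force: [-0.1, 0.4, -0.9]
gripper_width: 0.0636
```

```bash
python3 -c "
from h import *
st(); im=snap('wrist','w5'); boards(im); plan((.593,-.326,.02),-72.4,.75,rate=.25)"
```

```text
t 13.45 gp [ 0.5906 -0.3093  0.0837] yaw -72.25 F [-0.1  0.4 -0.9] w 0.0636 tilt [-0.019  0.006 -1.   ]
[302. 226.] 12462 centre 593.5 -327.7 size 83 109 grip yaw -72.5
[[0.02,0.0,-0.01,0.06,0.24,-0.02,0.75],[0.02,0.01,-0.02,0.06,0.24,-0.02,0.75],[0.02,0.0,-0.01,0.06,0.24,-0.02,0.75],[0.02,0.01,-0.02,0.06,0.24,-0.02,0.75],[0.02,0.0,-0.01,0.06,0.23,-0.02,0.75],[0.02,0.01,-0.02,0.06,0.24,-0.02,0.75],[0.02,0.0,-0.01,0.06,0.23,-0.02,0.75],[0.02,0.01,-0.02,0.06,0.24,-0.01,0.75],[0.03,0.0,-0.01,0.07,0.23,-0.02,0.75]] 9
```

Call:
move_arm:
  increments:
    - [0.02,0,-0.02,0.1,0.2,-0.02,0.75]
    - [0.02,0,-0.02,0.1,0.24,-0.02,0.75]
    - [0.02,0,-0.02,0.1,0.24,-0.02,0.75]
    - [0.02,0,-0.01,0.1,0.24,-0.02,0.75]
    - [0.02,0,-0.01,0.08,0.24,-0.02,0.75]
    - [0.02,0,-0.01,0.06,0.24,-0.02,0.75]
    - [0.02,0,-0.01,0.05,0.2,-0.02,0.75]
    - [0.02,0,-0.01,0.03,0.1,-0.01,0.75]
    - [0,0,0,0,0,0,0.75]

```text
time: 14.4
eef_pos: [0.5947, -0.3263, 0.1833]
tcp_rot: [[0.307, -0.003, 0.952], [-0.952, 0.002, 0.307], [-0.003, -1.0, -0.002]]
force: [-0.7, -0.3, 0.2]
gripper_width: 0.0634
```

```bash
python3 -c "
from h import *
st(); plan((.5935,-.3275,.016),-72.5,.75,rate=.12)"
```

```text
t 14.4 gp [ 0.5943 -0.326   0.0283] yaw -72.11 F [-0.7 -0.3  0.2] w 0.0634 tilt [-0.003  0.002 -1.   ]
[[0.01,0.02,-0.01,0.01,0.1,-0.01,0.75],[0.0,0.02,-0.01,0.01,0.1,-0.01,0.75],[0.01,0.02,-0.01,0.0,0.11,-0.01,0.75],[0.0,0.02,0.0,0.01,0.1,-0.02,0.75]] 4
```

Call:
move_arm:
  increments:
    - [0.01,0.02,-0.01,0.01,0.1,-0.01,0.75]
    - [0.01,0.02,0,0.01,0.1,-0.01,0.75]
    - [0,0.02,0,0.01,0.1,-0.01,0.75]
    - [0,0.02,0,0.01,0.09,-0.01,0.75]
    - [0,0,0,0,0,0,0.65]
    - [0,0,0,0,0,0,0.5]
    - [0,0,0,0,0,0,0.4]
    - [0,0,0,0,0,0,0.4]
    - [0,0,0,0,0,0,0.4]

```text
time: 15.3
eef_pos: [0.5941, -0.3279, 0.1718]
tcp_rot: [[0.3, 0.001, 0.954], [-0.954, 0.0, 0.3], [-0.0, -1.0, 0.001]]
force: [1.5, 0.0, 0.1]
gripper_width: 0.049
```

```bash
python3 -c "
from h import *
st(); plan((.64,-.20,.18),-84.9,.4,rate=.8)"
```

```text
t 15.3 gp [ 0.5943 -0.3278  0.0168] yaw -72.53 F [1.5 0.  0.1] w 0.049 tilt [ 0.001  0.    -1.   ]
[[0.0,0.27,0.0,-0.4,-0.6,0.3,0.4],[0.0,0.28,0.0,-0.41,-0.6,0.3,0.4],[0.0,0.27,0.0,-0.42,-0.61,0.29,0.4],[0.0,0.28,0.0,-0.42,-0.6,0.27,0.4],[0.0,0.27,0.0,-0.43,-0.61,0.27,0.4],[0.0,0.28,0.0,-0.43,-0.6,0.25,0.4],[0.0,0.27,0.0,-0.44,-0.61,0.24,0.4],[-0.01,0.28,0.0,-0.45,-0.6,0.24,0.4],[0.0,0.27,0.0,-0.45,-0.61,0.22,0.4]] 9
```

Call:
move_arm:
  increments:
    - [0,0,0,0,-0.4,0,0.4]
    - [0,0.27,0,-0.4,-0.6,0.3,0.4]
    - [0,0.28,0,-0.41,-0.6,0.3,0.4]
    - [0,0.27,0,-0.42,-0.6,0.29,0.4]
    - [0,0.28,0,-0.42,-0.6,0.27,0.4]
    - [0,0.27,0,-0.43,-0.6,0.27,0.4]
    - [0,0.28,0,-0.43,-0.6,0.25,0.4]
    - [0,0.27,0,-0.44,-0.6,0.24,0.4]
    - [0,0.28,0,-0.45,-0.6,0.24,0.4]
    - [0,0.27,0,-0.45,-0.5,0.22,0.4]

```text
time: 16.3
eef_pos: [0.6404, -0.1966, 0.355]
tcp_rot: [[0.078, 0.001, 0.997], [-0.997, 0.001, 0.078], [-0.001, -1.0, 0.001]]
force: [0.5, -0.1, -1.7]
gripper_width: 0.0486
```

```bash
python3 -c "
from h import *
st(); plan((.6131,-.0729,.16),-84.9,.4,rate=.6)"
```

```text
t 16.3 gp [ 0.6405 -0.1964  0.2   ] yaw -85.54 F [ 0.5 -0.1 -1.7] w 0.0486 tilt [ 0.001  0.001 -1.   ]
[[0.0,-0.02,0.0,-0.52,0.17,-0.07,0.4],[0.0,-0.02,0.0,-0.52,0.17,-0.07,0.4],[0.0,-0.01,0.0,-0.52,0.17,-0.07,0.4],[0.0,-0.02,0.0,-0.52,0.17,-0.07,0.4],[0.0,-0.01,0.0,-0.53,0.16,-0.07,0.4],[0.0,-0.02,0.0,-0.52,0.17,-0.07,0.4],[0.0,-0.01,-0.01,-0.53,0.16,-0.07,0.4],[-0.01,-0.02,0.0,-0.52,0.17,-0.08,0.4]] 8
```

Call:
move_arm:
  increments:
    - [0,-0.02,0,-0.52,0.1,-0.07,0.4]
    - [0,-0.02,0,-0.52,0.15,-0.07,0.4]
    - [0,-0.01,0,-0.52,0.15,-0.07,0.4]
    - [0,-0.02,0,-0.52,0.15,-0.07,0.4]
    - [0,-0.01,0,-0.53,0.15,-0.07,0.4]
    - [0,-0.02,0,-0.52,0.15,-0.07,0.4]
    - [0,-0.01,0,-0.5,0.1,-0.07,0.4]
    - [0,-0.02,0,-0.4,0,-0.08,0.4]
    - [0,0,0,0,0,0,0.4]

```text
time: 17.2
eef_pos: [0.6116, -0.0693, 0.335]
tcp_rot: [[0.091, 0.011, 0.996], [-0.996, -0.003, 0.091], [0.004, -1.0, 0.011]]
force: [-0.3, -1.4, -1.1]
gripper_width: 0.0484
```

```bash
python3 -c "
from h import *
st(); plan((.6131,-.0729,.0935),-84.9,.4,rate=.25)"
```

```text
t 17.2 gp [ 0.6133 -0.0698  0.18  ] yaw -84.77 F [-0.3 -1.4 -1.1] w 0.0484 tilt [ 0.011 -0.003 -1.   ]
[[-0.01,0.0,0.0,0.01,0.24,0.0,0.4],[-0.01,0.0,0.0,0.01,0.24,0.0,0.4],[-0.01,0.0,0.0,0.01,0.24,0.0,0.4],[-0.01,0.0,0.0,0.01,0.24,0.0,0.4],[-0.01,0.0,0.01,0.01,0.24,0.0,0.4],[-0.01,0.0,0.0,0.01,0.24,0.0,0.4],[-0.01,0.0,0.01,0.01,0.24,0.0,0.4],[-0.01,0.01,0.0,0.01,0.24,0.0,0.4],[-0.01,0.0,0.01,0.01,0.24,0.01,0.4],[-0.01,0.01,0.0,0.01,0.24,0.0,0.4],[-0.01,0.0,0.01,0.01,0.24,0.01,0.4],[-0.01,0.01,0.0,0.01,0.24,0.0,0.4]] 12
```

Call:
move_arm:
  increments:
    - [-0.01,0,0,0.01,0.24,0,0.4]
    - [-0.01,0,0,0.01,0.24,0,0.4]
    - [-0.01,0,0,0.01,0.24,0,0.4]
    - [-0.01,0,0,0.01,0.24,0,0.4]
    - [-0.01,0,0,0.01,0.24,0,0.4]
    - [-0.01,0,0,0.01,0.24,0,0.4]
    - [-0.01,0,0,0.01,0.24,0,0.4]
    - [-0.01,0,0,0.01,0.24,0,0.4]
    - [-0.01,0,0,0.01,0.24,0,0.4]
    - [-0.01,0,0,0.01,0.2,0,0.4]
    - [-0.01,0,0,0.01,0.1,0,0.4]
    - [0,0,0,0,0,0,0.4]

```text
time: 18.4
eef_pos: [0.6127, -0.0754, 0.2537]
tcp_rot: [[0.089, -0.0, 0.996], [-0.996, -0.004, 0.089], [0.004, -1.0, -0.001]]
force: [0.4, -0.7, -1.7]
gripper_width: 0.0487
```

```bash
python3 -c "
from h import *
st(); plan((.6131,-.0729,.091),-84.9,.4,rate=.15)"
```

```text
t 18.4 gp [ 0.6126 -0.076   0.0987] yaw -84.9 F [ 0.4 -0.7 -1.7] w 0.0487 tilt [-0.    -0.004 -1.   ]
[[0.0,0.0,0.02,-0.04,0.13,0.01,0.4],[0.01,0.0,0.03,-0.04,0.13,0.01,0.4]] 2
```

Call:
move_arm:
  increments:
    - [0,0,0.02,-0.04,0.13,0.01,0.4]
    - [0,0,0.02,-0.04,0.13,0.01,0.4]
    - [0,0,0,0,0.02,-0.06,0.4]
    - [0,0,0,0,0,-0.06,0.4]
    - [0,0,0,0,0,-0.06,0.4]
    - [0,0,0,0,0,-0.03,0.4]

```text
time: 19.0
eef_pos: [0.6077, -0.0729, 0.2464]
tcp_rot: [[0.089, 0.008, 0.996], [-0.996, -0.001, 0.089], [0.002, -1.0, 0.008]]
force: [5.0, 0.3, -3.2]
gripper_width: 0.0484
```

```bash
python3 -c "
from h import *
st()"
```

```text
t 19.0 gp [ 0.609  -0.073   0.0914] yaw -84.87 F [ 5.   0.3 -3.2] w 0.0484 tilt [ 0.008 -0.001 -1.   ]
```

Call:
move_arm:
  increments:
    - [-0.03,0,0,0.06,0.01,0,0.4]
    - [-0.03,0,0,0.06,0.01,0,0.4]
    - [0,0,0,0.05,0.01,-0.01,0.4]
    - [0,0,0,0.05,0,-0.01,0.4]
    - [0,0,0,0,0,0,0.4]

```text
time: 19.5
eef_pos: [0.6082, -0.0774, 0.2468]
tcp_rot: [[0.091, 0.007, 0.996], [-0.996, 0.003, 0.091], [-0.003, -1.0, 0.007]]
force: [1.9, -1.1, -1.7]
gripper_width: 0.0486
```

```bash
python3 -c "
from h import *
st()"
```

```text
t 19.5 gp [ 0.6093 -0.0768  0.0918] yaw -84.76 F [ 1.9 -1.1 -1.7] w 0.0486 tilt [ 0.007  0.003 -1.   ]
```

Call:
move_arm:
  increments:
    - [-0.03,0,-0.03,0.04,0.03,-0.03,0.4]
    - [-0.03,0,-0.02,0.05,0.02,-0.03,0.4]
    - [0,0,0,0.04,0.02,-0.02,0.4]

```text
time: 19.8
eef_pos: [0.6076, -0.078, 0.2466]
tcp_rot: [[0.094, 0.01, 0.996], [-0.996, 0.005, 0.094], [-0.004, -1.0, 0.011]]
force: [1.9, 7.9, 3.3]
gripper_width: 0.0485
```

```bash
python3 -c "
from h import *
st()"
```

```text
t 19.8 gp [ 0.6092 -0.0772  0.0916] yaw -84.63 F [1.9 7.9 3.3] w 0.0485 tilt [ 0.01   0.005 -1.   ]
```

Call:
move_arm:
  increments:
    - [0,0,0,0,0,0,0.65]
    - [0,0,0,0,0,0,0.75]
    - [0,0,0,0,0,0,0.75]
    - [-0.05,0,-0.02,0,-0.3,0,0.75]
    - [-0.05,0,-0.02,0,-0.6,0,0.75]
    - [0,0,0,0,-0.9,-0.2,0.75]
    - [0,0,0,0,-0.9,-0.5,0.75]
    - [0,0,0,0.4,-0.9,-0.8,0.75]
    - [0,0,0,0.4,-0.9,-0.8,0.75]
    - [0,0,0,0,0,0,0.75]

```text
time: 20.8
eef_pos: [0.5379, -0.111, 0.3902]
tcp_rot: [[0.092, -0.003, 0.996], [-0.996, -0.004, 0.092], [0.004, -1.0, -0.003]]
force: [0.6, 1.0, -0.2]
gripper_width: 0.0643
```

```bash
python3 -c "
from h import *
st(); im=snap('wrist','w6'); boards(im,.081); print('-'); boards(im); plan((.43,-.389,.09),-93.1,.75,rate=.9)"
```

```text
t 20.8 gp [ 0.5374 -0.1117  0.2352] yaw -84.73 F [ 0.6  1.  -0.2] w 0.0643 tilt [-0.003 -0.004 -1.   ]
[239. 108.] 9382 centre 609.0 -77.2 size 83 109 grip yaw -84.5
[502. 288.] 3844 centre 467.4 -329.1 size 69 88 grip yaw -92.9
-
[239. 108.] 9382 centre 608.9 -69.8 size 105 138 grip yaw -84.5
[502. 288.] 3844 centre 430.2 -387.7 size 87 111 grip yaw -92.9
[[0.0,0.13,0.0,0.68,0.37,-0.34,0.75],[0.0,0.13,0.0,0.69,0.37,-0.33,0.75],[0.01,0.13,0.0,0.69,0.37,-0.33,0.75],[0.0,0.13,0.0,0.7,0.37,-0.32,0.75],[0.01,0.13,0.0,0.7,0.37,-0.31,0.75],[0.0,0.13,0.0,0.7,0.37,-0.3,0.75],[0.01,0.13,0.0,0.71,0.37,-0.29,0.75],[0.0,0.13,0.01,0.71,0.37,-0.29,0.75],[0.01,0.13,0.0,0.71,0.37,-0.28,0.75],[0.0,0.13,0.01,0.72,0.37,-0.27,0.75],[0.01,0.13,0.0,0.72,0.37,-0.26,0.75],[0.0,0.12,0.01,0.72,0.37,-0.26,0.75],[0.01,0.13,0.0,0.73,0.37,-0.25,0.75]] 13
```

Call:
move_arm:
  increments:
    - [0,0.13,0,0.68,0.3,-0.34,0.75]
    - [0,0.13,0,0.69,0.37,-0.33,0.75]
    - [0,0.13,0,0.69,0.37,-0.33,0.75]
    - [0,0.13,0,0.7,0.37,-0.32,0.75]
    - [0,0.13,0,0.7,0.37,-0.31,0.75]
    - [0,0.13,0,0.7,0.37,-0.3,0.75]
    - [0,0.13,0,0.71,0.37,-0.29,0.75]
    - [0,0.13,0,0.71,0.37,-0.29,0.75]
    - [0,0.13,0,0.71,0.37,-0.28,0.75]
    - [0,0.13,0,0.7,0.37,-0.27,0.75]
    - [0,0.13,0,0.7,0.2,-0.26,0.75]
    - [0,0.12,0,0.5,0,-0.2,0.75]

```text
time: 22.05
eef_pos: [0.44, -0.3646, 0.2598]
tcp_rot: [[-0.043, -0.018, 0.999], [-0.999, 0.009, -0.043], [-0.008, -1.0, -0.019]]
force: [-1.0, 1.3, 0.8]
gripper_width: 0.0641
```

```bash
python3 -c "
from h import *
st(); im=snap('wrist','w7'); boards(im); plan((.43,-.3885,.028),-93,.75,rate=.25)"
```

```text
t 22.05 gp [ 0.4372 -0.3632  0.1048] yaw -92.45 F [-1.   1.3  0.8] w 0.0641 tilt [-0.018  0.009 -1.   ]
[313. 221.] 10332 centre 429.8 -389.9 size 83 110 grip yaw -93.0
[[0.02,0.01,-0.01,0.07,0.23,-0.02,0.75],[0.02,0.01,-0.01,0.07,0.23,-0.02,0.75],[0.02,0.01,-0.01,0.07,0.23,-0.02,0.75],[0.02,0.01,-0.01,0.07,0.24,-0.02,0.75],[0.02,0.01,-0.01,0.07,0.23,-0.02,0.75],[0.02,0.01,-0.01,0.07,0.24,-0.02,0.75],[0.02,0.01,0.0,0.07,0.23,-0.02,0.75],[0.02,0.01,-0.01,0.07,0.24,-0.03,0.75],[0.02,0.0,0.0,0.07,0.23,-0.03,0.75],[0.01,0.01,-0.01,0.07,0.24,-0.02,0.75],[0.02,0.0,0.0,0.06,0.23,-0.03,0.75]] 11
```

Call:
move_arm:
  increments:
    - [0.02,0.01,-0.02,0.1,0.2,-0.02,0.75]
    - [0.02,0.01,-0.02,0.1,0.23,-0.02,0.75]
    - [0.02,0.01,-0.01,0.1,0.23,-0.02,0.75]
    - [0.02,0.01,-0.01,0.1,0.24,-0.02,0.75]
    - [0.02,0.01,-0.01,0.1,0.23,-0.02,0.75]
    - [0.02,0.01,-0.01,0.09,0.24,-0.02,0.75]
    - [0.02,0.01,0,0.08,0.23,-0.02,0.75]
    - [0.02,0.01,0,0.06,0.24,-0.03,0.75]
    - [0.02,0,0,0.06,0.23,-0.03,0.75]
    - [0.01,0,0,0.04,0.2,-0.02,0.75]
    - [0.01,0,0,0.03,0.1,-0.01,0.75]
    - [0,0,0,0,0,0,0.75]

```text
time: 23.3
eef_pos: [0.4311, -0.3916, 0.1822]
tcp_rot: [[-0.05, -0.0, 0.999], [-0.999, 0.001, -0.05], [-0.001, -1.0, -0.0]]
force: [-0.0, -0.2, -0.4]
gripper_width: 0.0644
```

```bash
python3 -c "
from h import *
st(); plan((.43,-.3895,.016),-93,.75,rate=.12); boards(snap('top','top3'),amin=150)"
```

```text
t 23.3 gp [ 0.4311 -0.3914  0.0272] yaw -92.85 F [-0.  -0.2 -0.4] w 0.0644 tilt [-0.     0.001 -1.   ]
[[0.0,0.01,0.0,-0.02,0.09,-0.01,0.75],[0.0,0.01,0.0,-0.02,0.09,-0.01,0.75],[0.0,0.01,-0.01,-0.01,0.1,-0.01,0.75],[0.0,0.0,0.0,-0.02,0.09,-0.01,0.75]] 4
[254. 171.] 810 centre 625.4 -73.1 size 88 111 grip yaw -84.5
[ 13. 352.] 933 centre 84.9 611.2 size 76 106 grip yaw -89.4
```

Call:
move_arm:
  increments:
    - [0,0.01,0,-0.02,0.09,-0.01,0.75]
    - [0,0.01,0,-0.02,0.09,-0.01,0.75]
    - [0,0.01,0,-0.01,0.1,-0.01,0.75]
    - [0,0,0,-0.02,0.09,-0.01,0.75]
    - [0,0,0,0,0,0,0.65]
    - [0,0,0,0,0,0,0.5]
    - [0,0,0,0,0,0,0.4]
    - [0,0,0,0,0,0,0.4]
    - [0,0,0,0,0,0,0.4]

```text
time: 24.25
eef_pos: [0.4303, -0.3892, 0.1716]
tcp_rot: [[-0.052, 0.001, 0.999], [-0.999, -0.001, -0.052], [0.0, -1.0, 0.001]]
force: [0.3, 0.3, 0.3]
gripper_width: 0.049
```

```bash
python3 -c "
from h import *
st(); plan((.60,-.23,.20),-84.9,.4,rate=.95)
a=cv2.imread('pics/top3.png')[200:420,0:330]; b=cv2.imread('pics/scene1.png')[90:200,230:450]
cv2.imwrite('pics/v4.png',np.vstack([cv2.resize(a,(600,400)),cv2.resize(b,(400,200))[:, :].repeat(1,0) if False else cv2.copyMakeBorder(cv2.resize(b,(400,200)),0,0,0,200,0)]))"
```

```text
t 24.25 gp [ 0.4305 -0.3893  0.0166] yaw -92.98 F [0.3 0.3 0.3] w 0.049 tilt [ 0.001 -0.001 -1.   ]
[[0.0,-0.15,0.0,-0.51,-0.56,0.49,0.4],[0.0,-0.15,0.0,-0.5,-0.56,0.5,0.4],[0.0,-0.15,0.0,-0.5,-0.55,0.5,0.4],[0.0,-0.15,0.0,-0.49,-0.56,0.51,0.4],[0.0,-0.15,0.0,-0.48,-0.55,0.51,0.4],[0.0,-0.14,0.0,-0.47,-0.56,0.52,0.4],[0.0,-0.15,0.0,-0.47,-0.55,0.53,0.4],[0.0,-0.14,0.0,-0.46,-0.56,0.53,0.4],[0.0,-0.15,0.0,-0.46,-0.55,0.54,0.4],[-0.01,-0.14,0.0,-0.45,-0.56,0.55,0.4],[0.0,-0.15,0.01,-0.44,-0.55,0.55,0.4]] 11
```

View pics/v4.png

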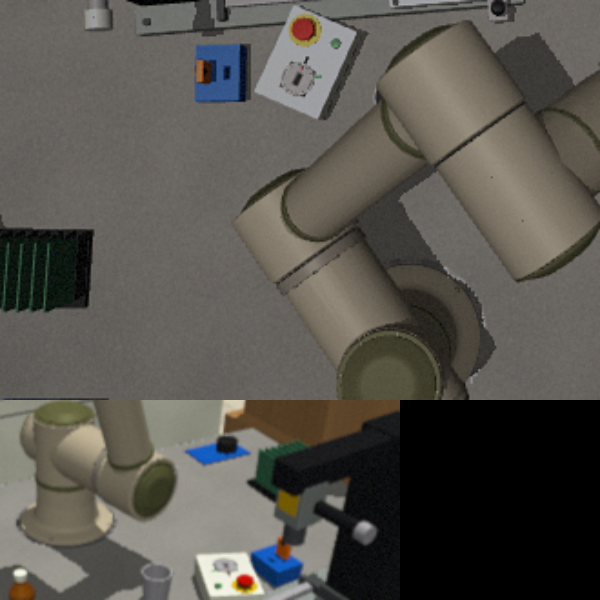

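Call:
move_arm:
  increments:
    - [0,0,0,0,-0.4,0,0.4]
    - [0,-0.15,0,-0.51,-0.56,0.49,0.4]
    - [0,-0.15,0,-0.5,-0.56,0.5,0.4]
    - [0,-0.15,0,-0.5,-0.55,0.5,0.4]
    - [0,-0.15,0,-0.49,-0.56,0.51,0.4]
    - [0,-0.15,0,-0.48,-0.55,0.51,0.4]
    - [0,-0.14,0,-0.47,-0.56,0.52,0.4]
    - [0,-0.15,0,-0.47,-0.55,0.53,0.4]
    - [0,-0.14,0,-0.46,-0.56,0.53,0.4]
    - [0,-0.15,0,-0.46,-0.55,0.54,0.4]
    - [0,-0.14,0,-0.45,-0.4,0.55,0.4]
    - [0,-0.15,0,-0.44,-0.2,0.55,0.4]

```text
time: 25.45
eef_pos: [0.6035, -0.2241, 0.3673]
tcp_rot: [[0.091, 0.003, 0.996], [-0.996, -0.0, 0.091], [0.001, -1.0, 0.003]]
force: [1.2, -0.2, -1.7]
gripper_width: 0.0486
```

```bash
python3 -c "
from h import *
st(); plan((.6131,-.0729,.17),-84.9,.4,rate=.6)"
```

```text
t 25.45 gp [ 0.604  -0.2241  0.2123] yaw -84.8 F [ 1.2 -0.2 -1.7] w 0.0486 tilt [ 0.003 -0.    -1.   ]
[[0.0,0.0,0.0,-0.55,0.16,0.09,0.4],[0.0,0.0,0.0,-0.55,0.16,0.09,0.4],[0.0,0.0,0.0,-0.56,0.16,0.08,0.4],[-0.01,0.0,0.0,-0.55,0.15,0.09,0.4],[0.0,0.0,0.0,-0.56,0.16,0.08,0.4],[-0.01,0.0,0.0,-0.55,0.15,0.09,0.4],[0.0,0.01,0.0,-0.56,0.16,0.08,0.4],[-0.01,0.0,0.0,-0.56,0.15,0.09,0.4],[0.0,0.01,0.01,-0.55,0.16,0.08,0.4]] 9
```

Call:
move_arm:
  increments:
    - [0,0,0,-0.55,0.16,0.09,0.4]
    - [0,0,0,-0.55,0.16,0.09,0.4]
    - [0,0,0,-0.56,0.16,0.08,0.4]
    - [0,0,0,-0.55,0.15,0.09,0.4]
    - [0,0,0,-0.56,0.16,0.08,0.4]
    - [0,0,0,-0.55,0.15,0.09,0.4]
    - [0,0,0,-0.56,0.1,0.08,0.4]
    - [0,0,0,-0.5,0.1,0.06,0.4]
    - [0,0,0,-0.3,0,0.04,0.4]
    - [0,0,0,0,0,0,0.4]

```text
time: 26.45
eef_pos: [0.6106, -0.0684, 0.3299]
tcp_rot: [[0.092, 0.001, 0.996], [-0.996, 0.0, 0.092], [-0.0, -1.0, 0.001]]
force: [0.1, -0.3, -1.9]
gripper_width: 0.0485
```

```bash
python3 -c "
from h import *
st(); plan((.6131,-.0729,.105),-84.9,.4,rate=.25)"
```

```text
t 26.45 gp [ 0.6107 -0.0684  0.1749] yaw -84.71 F [ 0.1 -0.3 -1.9] w 0.0485 tilt [ 0.001  0.    -1.   ]
[[0.0,0.0,0.0,0.02,0.23,0.01,0.4],[0.0,0.0,0.0,0.02,0.23,0.01,0.4],[0.0,0.0,0.0,0.01,0.23,0.01,0.4],[0.0,0.01,0.0,0.02,0.23,0.01,0.4],[0.0,0.0,0.0,0.01,0.23,0.0,0.4],[0.0,0.01,0.0,0.02,0.24,0.01,0.4],[0.0,0.0,0.0,0.01,0.23,0.0,0.4],[0.0,0.01,0.0,0.02,0.24,0.01,0.4],[0.0,0.0,0.0,0.01,0.23,0.0,0.4],[-0.01,0.01,0.0,0.02,0.24,0.01,0.4]] 10
```

Call:
move_arm:
  increments:
    - [0,0,0,0.02,0.2,0.02,0.4]
    - [0,0,0,0.02,0.23,0.02,0.4]
    - [0,0,0,0.01,0.23,0.02,0.4]
    - [0,0,0,0.01,0.23,0.01,0.4]
    - [0,0,0,0.01,0.23,0.01,0.4]
    - [0,0,0,0,0.24,0.01,0.4]
    - [0,0,0,0,0.23,0,0.4]
    - [0,0,0,0,0.24,0,0.4]
    - [0,0,0,0,0.2,0,0.4]
    - [0,0,0,0,0.1,0,0.4]
    - [0,0,0,0,0,0,0.4]

```text
time: 27.55
eef_pos: [0.6137, -0.0728, 0.2595]
tcp_rot: [[0.089, -0.0, 0.996], [-0.996, -0.0, 0.089], [0.0, -1.0, -0.0]]
force: [0.2, 0.4, -1.6]
gripper_width: 0.0486
```

```bash
python3 -c "
from h import *
st(); plan((.6131,-.0729,.0995),-84.9,.4,rate=.15)"
```

```text
t 27.55 gp [ 0.6137 -0.0729  0.1045] yaw -84.88 F [ 0.2  0.4 -1.6] w 0.0486 tilt [-0. -0. -1.]
[[0.0,0.0,0.0,0.0,0.08,-0.01,0.4],[0.0,0.0,0.0,0.0,0.09,-0.01,0.4]] 2
```

Call:
move_arm:
  increments:
    - [0,0,0,0,0.08,0,0.4]
    - [0,0,0,0,0.08,0,0.4]
    - [0,0,0,0,0,-0.06,0.4]
    - [0,0,0,0,0,-0.06,0.4]
    - [0,0,0,0,0,-0.06,0.4]
    - [0,0,0,0,0,-0.06,0.4]

```text
time: 28.15
eef_pos: [0.6076, -0.0731, 0.2563]
tcp_rot: [[0.09, 0.011, 0.996], [-0.996, -0.001, 0.09], [0.002, -1.0, 0.01]]
force: [11.9, 2.7, -3.8]
gripper_width: 0.0484
```

```bash
python3 -c "
from h import *
st()"
```

```text
t 28.15 gp [ 0.6093 -0.0732  0.1013] yaw -84.85 F [11.9  2.7 -3.8] w 0.0484 tilt [ 0.011 -0.001 -1.   ]
```

Call:
move_arm:
  increments:
    - [-0.03,0,0,0.06,0.01,0.01,0.4]
    - [-0.03,0,0,0.06,0.01,0,0.4]
    - [0,0,0,0.06,0.02,-0.01,0.4]
    - [0,0,0,0.05,0.02,-0.01,0.4]
    - [-0.02,0,-0.02,0.05,0.02,-0.02,0.4]
    - [0,0,0,0.03,0.02,-0.02,0.4]

```text
time: 28.75
eef_pos: [0.6079, -0.078, 0.2562]
tcp_rot: [[0.094, 0.011, 0.996], [-0.996, 0.006, 0.094], [-0.005, -1.0, 0.011]]
force: [2.7, 4.4, 1.4]
gripper_width: 0.0484
```

```bash
python3 -c "
from h import *
st()"
```

```text
t 28.75 gp [ 0.6096 -0.0771  0.1012] yaw -84.6 F [2.7 4.4 1.4] w 0.0484 tilt [ 0.011  0.006 -1.   ]
```

Call:
move_arm:
  increments:
    - [-0.05,0,-0.03,0.01,0.05,-0.02,0.4]
    - [-0.05,0,-0.03,0.01,0.05,-0.02,0.4]
    - [0,0,-0.03,0.02,0.05,-0.02,0.4]
    - [0,0,0,0.02,0.04,-0.01,0.4]

```text
time: 29.15
eef_pos: [0.6075, -0.0772, 0.2542]
tcp_rot: [[0.096, 0.013, 0.995], [-0.995, 0.001, 0.096], [0.001, -1.0, 0.013]]
force: [1.3, 3.3, 1.1]
gripper_width: 0.0486
```

```bash
python3 -c "
from h import *
st()"
```

```text
t 29.15 gp [ 0.6096 -0.0771  0.0992] yaw -84.47 F [1.3 3.3 1.1] w 0.0486 tilt [ 0.013  0.001 -1.   ]
```

Call:
move_arm:
  increments:
    - [0,0,0,0,0,0,0.65]
    - [0,0,0,0,0,0,0.75]
    - [0,0,0,0,0,0,0.75]
    - [-0.05,0,0,0,-0.3,0,0.75]
    - [-0.05,0,0,0,-0.6,0,0.75]
    - [0,0,0,0,-0.9,-0.2,0.75]
    - [0,0,0,0,-0.9,-0.5,0.75]
    - [0,0,0,0.4,-0.9,-0.8,0.75]
    - [0,0,0,0.4,-0.7,-0.8,0.75]
    - [0,0,0,0,0,0,0.75]

```text
time: 30.15
eef_pos: [0.5378, -0.1096, 0.3915]
tcp_rot: [[0.096, 0.002, 0.995], [-0.995, -0.004, 0.096], [0.004, -1.0, 0.001]]
force: [0.2, -0.2, 0.2]
gripper_width: 0.0637
```

```bash
python3 -c "
from h import *
st(); im=snap('wrist','w8'); boards(im,.089); boards(snap('top','top4'),amin=150)"
```

```text
t 30.15 gp [ 0.5381 -0.1102  0.2365] yaw -84.5 F [ 0.2 -0.2  0.2] w 0.0637 tilt [ 0.002 -0.004 -1.   ]
[241. 110.] 9847 centre 608.8 -77.5 size 84 110 grip yaw -84.3
[ 13. 352.] 933 centre 84.9 611.2 size 76 106 grip yaw -89.4
```

View pics/w8.png

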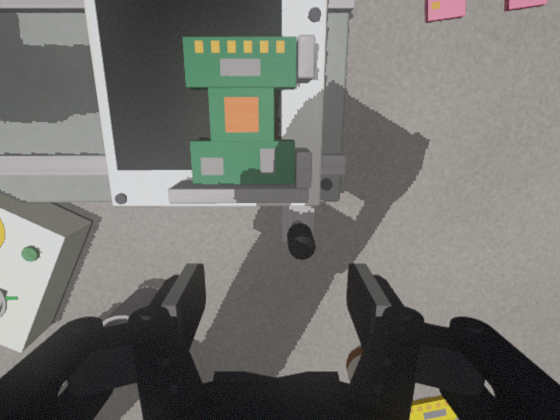

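```bash
python3 -c "
from h import *
im=load('w8'); print(px2w(im,301,240,.105), px2w(im,302,234,.117), px2w(im,300,248,.09)); im=load('top4'); c=cv2.imread('pics/top4.png')
im=load('top1'); print(px2w(im,313,273,.12))
plan((.512,-.172,.115),-84.9,0,rate=.6)"
```

```text
[ 0.51567393 -0.13424379  0.105     ] [ 0.52504042 -0.13299398  0.117     ] [ 0.50275221 -0.13604717  0.09      ]
[ 0.32051086 -0.24319126  0.12      ]
[[0.0,0.01,0.0,0.25,0.49,-0.14,0.0],[0.0,0.01,0.0,0.25,0.5,-0.14,0.0],[0.0,0.01,0.0,0.25,0.49,-0.14,0.0],[0.0,0.01,0.0,0.25,0.5,-0.13,0.0],[0.0,0.01,0.0,0.25,0.49,-0.14,0.0],[0.01,0.01,0.01,0.25,0.5,-0.13,0.0],[0.0,0.02,0.0,0.26,0.49,-0.14,0.0],[0.01,0.01,0.01,0.25,0.5,-0.13,0.0]] 8
```

```bash
python3 -c "
from h import *
im=load('w2'); print(px2w(im,338,122,.117),px2w(im,338,124,.105))"
```

```text
[ 0.51218897 -0.10851223  0.117     ] [ 0.51119778 -0.1106493   0.105     ]
```

Call:
move_arm:
  increments:
    - [0,0.01,0,0.25,0.35,-0.14,0]
    - [0,0.01,0,0.25,0.4,-0.14,0]
    - [0,0.01,0,0.25,0.49,-0.14,0]
    - [0,0.01,0,0.25,0.49,-0.13,0]
    - [0,0.01,0,0.25,0.49,-0.14,0]
    - [0,0.01,0,0.25,0.4,-0.13,0]
    - [0,0.01,0,0.25,0.3,-0.14,0]
    - [0,0.01,0,0.2,0,-0.1,0]
    - [0,0,0,0,0,0,0]

```text
time: 31.15
eef_pos: [0.5123, -0.172, 0.2841]
tcp_rot: [[0.094, -0.018, 0.995], [-0.996, 0.007, 0.094], [-0.009, -1.0, -0.017]]
force: [0.3, 0.6, 0.3]
gripper_width: -0.0001
```

```bash
python3 -c "
from h import *
st(); plan((.511,-.172,.10),-84.9,0,rate=.25)"
```

```text
t 31.15 gp [ 0.5095 -0.1708  0.1291] yaw -84.62 F [0.3 0.6 0.3] w -0.0001 tilt [-0.018  0.007 -1.   ]
[[0.05,0.01,-0.03,0.0,0.24,-0.01,0.0],[0.05,0.02,-0.02,0.0,0.24,-0.01,0.0],[0.05,0.01,-0.03,0.0,0.25,-0.01,0.0],[0.05,0.02,-0.02,0.0,0.24,0.0,0.0]] 4
```

Call:
move_arm:
  increments:
    - [0.05,0,-0.03,0,0.24,0.05,0]
    - [0.05,0,-0.02,0,0.24,0.05,0]
    - [0.05,0,-0.03,0,0.24,0.05,0]
    - [0.05,0,-0.02,-0.1,0.2,0.05,0]
    - [0,0,0,-0.2,0,0,0]
    - [0,0,0,-0.2,0,0,0]

```text
time: 31.75
eef_pos: [0.5176, -0.1552, 0.2547]
tcp_rot: [[0.094, 0.004, 0.996], [-0.996, -0.002, 0.094], [0.003, -1.0, 0.004]]
force: [-1.0, -5.2, 2.0]
gripper_width: -0.0003
```

```bash
python3 -c "
from h import *
st()"
```

```text
t 31.75 gp [ 0.5182 -0.1555  0.0997] yaw -84.58 F [-1.  -5.2  2. ] w -0.0003 tilt [ 0.004 -0.002 -1.   ]
```

Call:
move_arm:
  increments:
    - [0,0.03,0,-0.15,0,0,0]
    - [0,0.03,0,-0.2,0,0,0]
    - [0,0,0,-0.25,0,0,0]
    - [0,0,0,-0.25,0,0,0]
    - [0,0,0,-0.25,0,0,0]
    - [0,0,0,-0.25,0,0,0]
    - [0,0,0,-0.25,0,0,0]
    - [0,0,0,-0.25,0,0,0]
    - [0,0,0,-0.25,0,0,0]
    - [0,0,0,-0.25,0,0,0]
    - [0,0,0,-0.25,0,0,0]
    - [0,0,0,-0.25,0,0,0]

```text
time: 32.95
eef_pos: [0.5087, -0.0635, 0.2549]
tcp_rot: [[0.09, 0.004, 0.996], [-0.996, -0.006, 0.09], [0.007, -1.0, 0.003]]
force: [-1.6, -4.4, -0.7]
gripper_width: -0.0001
```

```bash
python3 -c "
from h import *
st()"
```

```text
t 32.95 gp [ 0.5093 -0.0645  0.0999] yaw -84.85 F [-1.6 -4.4 -0.7] w -0.0001 tilt [ 0.004 -0.006 -1.   ]
```

Call:
move_arm:
  increments:
    - [0,0,0,-0.25,0,0,0]
    - [0,0,0.01,-0.25,0,0,0]
    - [0,0,0.01,-0.25,0,0,0]
    - [0,0,0.01,-0.25,0,0,0]
    - [0,0,0.01,-0.25,0,0,0]
    - [0,0,0.01,-0.25,0,0,0]
    - [0,0,0,-0.25,0,0,0]
    - [0,0,0,-0.25,0,0,0]
    - [0,0,0,-0.25,0,0,0]
    - [0,0,0,-0.25,0,0,0]
    - [0,0,0,-0.25,0,0,0]
    - [0,0,0,-0.25,0,0,0]

```text
time: 34.15
eef_pos: [0.4994, 0.0344, 0.2548]
tcp_rot: [[0.09, 0.002, 0.996], [-0.996, -0.002, 0.09], [0.002, -1.0, 0.002]]
force: [-0.4, -5.3, -1.0]
gripper_width: -0.0002
```

```bash
python3 -c "
from h import *
st()"
```

```text
t 34.15 gp [0.4997 0.0342 0.0998] yaw -84.83 F [-0.4 -5.3 -1. ] w -0.0002 tilt [ 0.002 -0.002 -1.   ]
```

Call:
move_arm:
  increments:
    - [0,0,0,-0.25,0,0,0]
    - [0,0,0,-0.25,0,0,0]
    - [0,0,0,-0.25,0,0,0]
    - [0,0,0,-0.25,0,0,0]
    - [0,0,0,-0.2,0,0,0]
    - [0,0,0,-0.15,0,0,0]
    - [0,0,0,-0.1,0,0,0]
    - [0,0,0,-0.08,0,0,0]
    - [0,0,0,-0.08,0,0,0]
    - [0,0,0,-0.08,0,0,0]

```text
time: 35.15
eef_pos: [0.4941, 0.09, 0.2547]
tcp_rot: [[0.091, 0.001, 0.996], [-0.996, -0.001, 0.091], [0.001, -1.0, 0.001]]
force: [-0.9, -5.3, 0.6]
gripper_width: 0.0003
```

```bash
python3 -c "
from h import *
st()"
```

```text
t 35.15 gp [0.4942 0.0898 0.0997] yaw -84.8 F [-0.9 -5.3  0.6] w 0.0003 tilt [ 0.001 -0.001 -1.   ]
```

Call:
move_arm:
  increments:
    - [0,0,0,-0.06,0,0,0]
    - [0,0,0,-0.06,0,0,0]
    - [0,0,0,-0.06,0,0,0]
    - [0,0,0,-0.06,0,0,0]
    - [0,0,0,-0.06,0,0,0]

```text
time: 35.65
eef_pos: [0.4941, 0.0936, 0.2549]
tcp_rot: [[0.093, 0.0, 0.996], [-0.996, -0.018, 0.093], [0.017, -1.0, -0.001]]
force: [-2.0, -16.6, 0.5]
gripper_width: 0.0004
```

Call:
move_arm:
  increments:
    - [0,0,0.1,0.2,0,0,0]
    - [0,0,0.1,0.4,0,0,0]
    - [0,0,0,0.3,-0.1,-0.1,0]
    - [0,0,0,0,-0.6,-0.3,0.1]
    - [0,-1,0,0,-0.8,-0.3,0.2]
    - [0,-1,0,0,-0.8,-0.3,0.3]
    - [0,-1,0,0,-0.8,-0.3,0.4]
    - [0,-1,0,0,-0.3,0,0.4]
    - [0,-1,0,0,0,0,0.5]
    - [0,-1,0,0,0,0,0.5]
    - [0,-1,0,0,0,0,0.5]
    - [0,-1,0,0,0,0,0.5]

```text
time: 36.85
eef_pos: [0.4553, 0.0596, 0.3639]
tcp_rot: [[0.727, 0.006, 0.686], [-0.686, 0.008, 0.727], [-0.001, -1.0, 0.01]]
force: [0.3, 0.6, -0.4]
gripper_width: 0.0431
```

```bash
python3 -c "
from h import *
st(); plan((.403,.18,.2),67,.5,rate=.8,rot=.9)"
```

```text
t 36.85 gp [0.4562 0.0609 0.2089] yaw -43.34 F [ 0.3  0.6 -0.4] w 0.0431 tilt [ 0.006  0.008 -1.   ]
[[0.0,-0.88,0.0,-0.16,0.01,0.07,0.5],[0.0,-0.88,0.0,-0.16,0.01,0.08,0.5],[0.0,-0.88,0.0,-0.15,0.01,0.09,0.5],[0.0,-0.88,0.0,-0.14,0.01,0.1,0.5],[0.0,-0.88,0.01,-0.13,0.01,0.11,0.5],[0.0,-0.88,0.01,-0.12,0.01,0.12,0.5],[0.0,-0.88,0.0,-0.11,0.01,0.13,0.5],[0.0,-0.88,0.01,-0.1,0.01,0.14,0.5],[0.0,-0.88,0.01,-0.09,0.01,0.15,0.5],[0.0,-0.88,0.01,-0.08,0.01,0.16,0.5],[-0.01,-0.88,0.01,-0.07,0.02,0.16,0.5],[-0.01,-0.88,0.0,-0.06,0.01,0.17,0.5],[0.0,-0.89,0.0,-0.04,0.01,0.17,0.5],[0.0,-0.88,0.01,-0.03,0.02,0.17,0.5],[-0.01,-0.89,0.01,-0.02,0.01,0.18,0.5],[-0.01,-0.88,0.0,0.0,0.02,0.18,0.5],[0.0,-0.89,0.0,0.01,0.01,0.17,0.5],[0.0,-0.88,0.01,0.03,0.02,0.17,0.5],[-0.01,-0.89,0.01,0.04,0.01,0.17,0.5],[-0.01,-0.88,0.0,0.05,0.02,0.17,0.5],[0.0,-0.89,0.0,0.06,0.01,0.16,0.5],[-0.01,-0.88,0.01,0.08,0.01,0.16,0.5],[0.0,-0.89,0.0,0.09,0.02,0.15,0.5],[-0.01,-0.88,0.01,0.1,0.01,0.15,0.5],[0.0,-0.89,0.0,0.11,0.02,0.13,0.5]] 25
```

Call:
move_arm:
  increments:
    - [0,-0.9,0,-0.16,0,0.07,0.5]
    - [0,-0.9,0,-0.16,0,0.08,0.5]
    - [0,-0.9,0,-0.15,0,0.09,0.5]
    - [0,-0.9,0,-0.14,0,0.1,0.5]
    - [0,-0.9,0,-0.13,0,0.11,0.5]
    - [0,-0.9,0,-0.12,0,0.12,0.5]
    - [0,-0.9,0,-0.11,0,0.13,0.5]
    - [0,-0.9,0,-0.1,0,0.14,0.5]
    - [0,-0.9,0,-0.09,0,0.15,0.5]
    - [0,-0.9,0,-0.08,0,0.16,0.5]
    - [0,-0.9,0,-0.07,0,0.16,0.5]
    - [0,-0.9,0,-0.06,0,0.17,0.5]

```text
time: 38.05
eef_pos: [0.4253, 0.1188, 0.3672]
tcp_rot: [[0.975, 0.012, -0.222], [0.222, 0.016, 0.975], [0.016, -1.0, 0.013]]
force: [-0.3, 0.2, -0.2]
gripper_width: 0.0428
```

Call:
move_arm:
  increments:
    - [0,-0.9,0,-0.04,0,0.17,0.5]
    - [0,-0.9,0,-0.03,0,0.17,0.5]
    - [0,-0.9,0,-0.02,0,0.18,0.5]
    - [0,-0.9,0,0,0,0.18,0.5]
    - [0,-0.9,0,0.01,0,0.17,0.5]
    - [0,-0.9,0,0.03,0,0.17,0.5]
    - [0,-0.9,0,0.04,0,0.17,0.5]
    - [0,-0.9,0,0.05,0,0.17,0.5]
    - [0,-0.6,0,0.06,0,0.16,0.5]
    - [0,-0.4,0,0.08,0,0.1,0.5]
    - [0,0,0,0,0,0,0.5]

```text
time: 39.15
eef_pos: [0.3989, 0.1669, 0.3702]
tcp_rot: [[0.565, 0.017, -0.825], [0.825, 0.024, 0.565], [0.029, -1.0, -0.001]]
force: [-0.4, -0.5, 0.6]
gripper_width: 0.0425
```

```bash
python3 -c "
from h import *
s=st(); print(s['joint_positions']); snap('wrist','w9')"
```

```text
t 39.15 gp [0.4016 0.1706 0.2153] yaw 55.6 F [-0.4 -0.5  0.6] w 0.0425 tilt [ 0.017  0.024 -1.   ]
[  6.86539005   7.83212914 103.99659132   1.33492014  67.02291164
 -49.24389821]
```

View pics/w9.png

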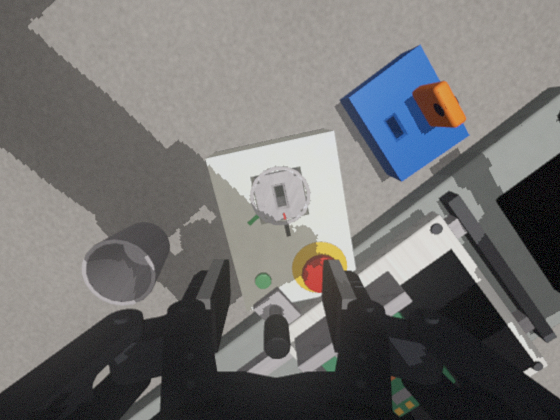

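```bash
python3 -c "
from h import *
c=cv2.imread('pics/w9.png')
a=cv2.resize(c[145:245,230:330],(400,400),interpolation=cv2.INTER_CUBIC); b=cv2.resize(c[40:190,335:485],(400,400),interpolation=cv2.INTER_CUBIC)
cv2.imwrite('pics/w9a.png',np.hstack([a,b]))"
```

```text
(no output)
```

View pics/w9a.png

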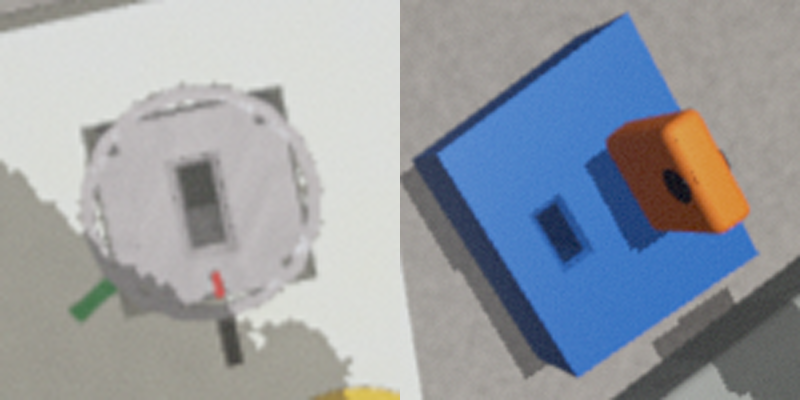

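```bash
python3 -c "
from h import *
im=load('w9'); A=lambda x,y,z:px2w(im,230+x/4-.4,145+y/4-.4,z)[:2]*1000; B=lambda x,y,z:px2w(im,335+(x-400)/2.667-.4,40+y/2.667-.4,z)[:2]*1000
yw=lambda d:round(np.degrees(np.arctan2(d[1],d[0])),1)
s=A(203,203,.056); print('switch',s,'tick yaw',yw(A(231,340,.056)-s),'slot edges',yw(A(190,250,.056)-A(173,160,.056)),yw(A(232,245,.056)-A(216,155,.056)))
h=[B(*p,.04) for p in [(437,153),(627,12),(757,253),(578,377)]]; print('holder',np.round(h,1),np.mean(h,0),[yw(h[(i+1)%4]-h[i]) for i in range(4)],[np.linalg.norm(h[(i+1)%4]-h[i]).round(1) for i in range(4)])
e=B(560,232,.04); print('slot',e,'key',B(707,172,.082), 'key dir',yw(B(735,221,.082)-B(677,116,.082)))
m=np.mean(h,0); print('key pred',2*m-e)
"
```

```text
switch [402.07380067 180.44843164] tick yaw -22.9 slot edges -24.0 -24.1
holder [[367.6 274.7]
 [365.5 344.4]
 [454.9 347. ]
 [457.6 277.7]] [411.39510995 310.94813935] [np.float64(91.7), np.float64(1.7), np.float64(-87.7), np.float64(-178.1)] [np.float64(69.7), np.float64(89.4), np.float64(69.4), np.float64(90.1)]
slot [411.53042398 295.69672402] key [410.68074684 325.1944827 ] key dir 2.1
key pred [411.25979592 326.19955469]
```

```bash
python3 -c "
from h import *
t=load('top1'); im=snap('scene','sc2'); c=cv2.imread('pics/sc2.png')
for z in (.05,.1,.2,.3,.4):
    p=px2w(t,54,207,z); q=px2w(t,54,185,z); print(z,p.round(3),q.round(3),w2px(im,p).round())
    cv2.circle(c,tuple(int(a) for a in w2px(im,p)),2,(255,0,255),-1)
for z in (.05,.2,.3,.4): cv2.circle(c,tuple(int(a) for a in w2px(im,(.411,.326,z))),2,(0,255,255),-1)
cv2.imwrite('pics/sc2a.png',cv2.resize(c[50:230,300:500],None,fx=3,fy=3,interpolation=cv2.INTER_CUBIC))"
```

```text
0.05 [0.501 0.501 0.05 ] [0.566 0.506 0.05 ] [435. 174.]
0.1 [0.494 0.479 0.1  ] [0.557 0.483 0.1  ] [433. 164.]
0.2 [0.481 0.434 0.2  ] [0.539 0.438 0.2  ] [427. 142.]
0.3 [0.467 0.39  0.3  ] [0.521 0.393 0.3  ] [421. 118.]
0.4 [0.454 0.345 0.4  ] [0.502 0.348 0.4  ] [414.  91.]
```

View pics/sc2a.png

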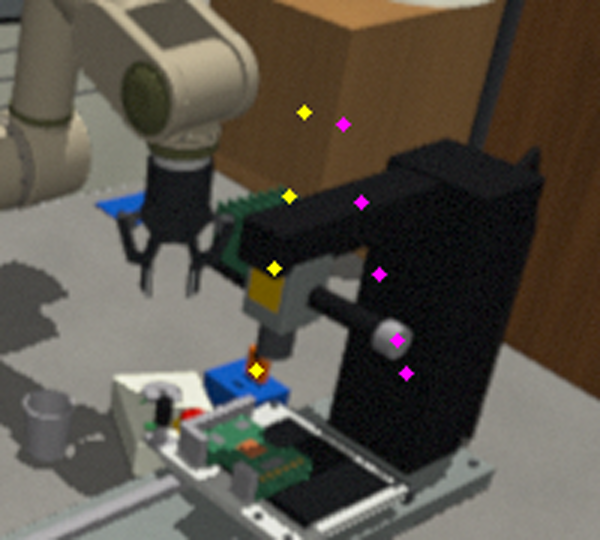

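```bash
python3 -c "
from h import *
plan((.4109,.326,.13),91.9,.5,rate=.5,rot=.8)"
```

```text
[[0.01,-0.56,0.02,0.35,0.23,0.21,0.5],[0.01,-0.56,0.02,0.36,0.23,0.19,0.5],[0.01,-0.56,0.03,0.37,0.23,0.17,0.5],[0.01,-0.56,0.02,0.37,0.23,0.15,0.5],[0.01,-0.56,0.03,0.38,0.23,0.13,0.5],[0.01,-0.56,0.03,0.39,0.22,0.12,0.5],[0.01,-0.56,0.02,0.39,0.22,0.1,0.5],[0.01,-0.56,0.03,0.4,0.22,0.08,0.5],[0.01,-0.56,0.02,0.4,0.22,0.05,0.5],[0.01,-0.56,0.03,0.41,0.22,0.04,0.5],[0.01,-0.56,0.02,0.41,0.22,0.01,0.5],[0.0,-0.56,0.03,0.41,0.22,0.0,0.5],[0.01,-0.56,0.02,0.41,0.23,-0.03,0.5]] 13
```

Call:
move_arm:
  increments:
    - [0.01,-0.56,0.02,0.35,0.15,0.21,0.5]
    - [0.01,-0.56,0.02,0.36,0.2,0.19,0.5]
    - [0.01,-0.56,0.03,0.37,0.23,0.17,0.5]
    - [0.01,-0.56,0.02,0.37,0.23,0.15,0.5]
    - [0.01,-0.56,0.03,0.38,0.23,0.13,0.5]
    - [0.01,-0.56,0.03,0.39,0.22,0.12,0.5]
    - [0.01,-0.56,0.02,0.39,0.22,0.1,0.5]
    - [0.01,-0.56,0.03,0.4,0.22,0.08,0.5]
    - [0.01,-0.56,0.02,0.4,0.22,0.05,0.5]
    - [0.01,-0.56,0.03,0.4,0.2,0.04,0.5]
    - [0.01,-0.56,0.02,0.35,0.1,0.01,0.5]
    - [0,0,0,0,0,0,0.5]

```text
time: 40.45
eef_pos: [0.4066, 0.3123, 0.2981]
tcp_rot: [[0.016, -0.002, -1.0], [1.0, 0.002, 0.016], [0.002, -1.0, 0.002]]
force: [0.2, -0.5, -0.5]
gripper_width: 0.0425
```

```bash
python3 -c "
from h import *
st(); snap('wrist','w10'); plan((.4109,.326,.078),91.9,.5,rate=.25,rot=.8)"
```

```text
t 40.45 gp [0.4063 0.3126 0.1431] yaw 89.07 F [ 0.2 -0.5 -0.5] w 0.0425 tilt [-0.002  0.002 -1.   ]
[[0.0,-0.07,0.0,0.05,0.24,-0.02,0.5],[0.0,-0.06,0.0,0.05,0.24,-0.01,0.5],[0.0,-0.07,0.0,0.05,0.24,-0.02,0.5],[0.0,-0.06,0.0,0.05,0.24,-0.02,0.5],[0.0,-0.07,0.0,0.05,0.24,-0.02,0.5],[-0.01,-0.06,0.01,0.06,0.24,-0.01,0.5],[0.0,-0.07,0.0,0.05,0.25,-0.02,0.5],[-0.01,-0.06,0.01,0.06,0.24,-0.01,0.5],[0.0,-0.07,0.0,0.05,0.25,-0.02,0.5]] 9
```

Call:
move_arm:
  increments:
    - [0,-0.07,0,0.1,0.15,-0.02,0.5]
    - [0,-0.07,0,0.1,0.2,-0.02,0.5]
    - [0,-0.07,0,0.08,0.24,-0.02,0.5]
    - [0,-0.07,0,0.06,0.24,-0.02,0.5]
    - [0,-0.07,0,0.05,0.24,-0.02,0.5]
    - [0,-0.06,0,0.03,0.24,-0.02,0.5]
    - [0,-0.06,0,0.02,0.24,-0.01,0.5]
    - [0,-0.05,0,0,0.24,-0.01,0.5]
    - [0,-0.04,0,0,0.12,-0.01,0.5]
    - [0,0,0,0,0,0,0.5]

```text
time: 41.5
eef_pos: [0.4118, 0.325, 0.2355]
tcp_rot: [[-0.032, -0.002, -0.999], [0.999, 0.001, -0.032], [0.001, -1.0, 0.002]]
force: [-0.8, -0.7, -0.5]
gripper_width: 0.0425
```

```bash
python3 -c "
from h import *
st(); plan((.4109,.326,.068),91.9,.5,rate=.15,rot=.8)"
```

```text
t 41.5 gp [0.4114 0.3252 0.0805] yaw 91.85 F [-0.8 -0.7 -0.5] w 0.0425 tilt [-0.002  0.001 -1.   ]
[[-0.01,0.0,0.01,0.01,0.14,0.01,0.5],[-0.01,0.0,0.0,0.01,0.14,0.01,0.5],[-0.01,-0.01,0.01,0.01,0.14,0.01,0.5]] 3
```

Call:
move_arm:
  increments:
    - [0,0,0,0.01,0.14,0.01,0.5]
    - [0,0,0,0.01,0.14,0.01,0.5]
    - [0,0,0,0.01,0.12,0,0.5]
    - [0,0,0,0,0,0,0.35]
    - [0,0,0,0,0,0,0.25]
    - [0,0,0,0,0,0,0.18]
    - [0,0,0,0,0,0,0.1]
    - [0,0,0,0,0,0,0.05]
    - [0,0,0,0,0,0,0.05]
  newtons: 40

```text
time: 42.4
eef_pos: [0.4113, 0.3261, 0.2234]
tcp_rot: [[-0.032, -0.001, -0.999], [0.999, 0.002, -0.032], [0.002, -1.0, 0.001]]
force: [-0.1, 0.2, -0.6]
gripper_width: 0.0111
```

```bash
python3 -c "
from h import *
st()"
```

```text
t 42.4 gp [0.4112 0.3264 0.0684] yaw 91.85 F [-0.1  0.2 -0.6] w 0.0111 tilt [-0.001  0.002 -1.   ]
```

Call:
move_arm:
  increments:
    - [0,0,0,0,-0.15,0,0.05]
    - [0,0,0,0,-0.2,0,0.05]
    - [0,0,0,0,-0.3,0,0.05]
    - [0,0,0,0,-0.4,0,0.05]
    - [0,0,0,0,-0.4,0,0.05]
    - [0,0,0,0,-0.4,0,0.05]
    - [0,0,0,0,-0.3,0,0.05]
    - [0,0,0,0,0,0,0.05]

```text
time: 43.2
eef_pos: [0.4114, 0.326, 0.2956]
tcp_rot: [[-0.032, 0.002, -0.999], [0.999, 0.004, -0.032], [0.003, -1.0, -0.002]]
force: [-0.3, 0.2, -0.5]
gripper_width: 0.0113
```

```bash
python3 -c "
from h import *
st(); plan((.4021,.1804,.14),67,.05,rate=.5,rot=.8)"
```

```text
t 43.2 gp [0.4117 0.3265 0.1406] yaw 91.85 F [-0.3  0.2 -0.5] w 0.0113 tilt [ 0.002  0.004 -1.   ]
[[0.0,0.5,0.0,-0.48,0.0,0.05,0.05],[0.0,0.5,0.01,-0.49,0.0,0.02,0.05],[0.0,0.5,0.0,-0.49,0.0,0.0,0.05],[0.0,0.5,0.01,-0.49,0.0,-0.02,0.05],[0.0,0.5,0.0,-0.48,0.0,-0.04,0.05],[0.0,0.49,0.01,-0.48,0.0,-0.06,0.05],[0.0,0.5,0.0,-0.48,0.0,-0.08,0.05],[0.01,0.49,0.01,-0.48,0.0,-0.1,0.05],[0.0,0.5,0.0,-0.47,0.0,-0.12,0.05],[0.01,0.49,0.01,-0.46,0.01,-0.13,0.05]] 10
```

Call:
move_arm:
  increments:
    - [0,0.5,0,-0.48,0,0.05,0.05]
    - [0,0.5,0,-0.48,0,0.02,0.05]
    - [0,0.5,0,-0.49,0,0,0.05]
    - [0,0.5,0,-0.49,0,-0.02,0.05]
    - [0,0.5,0,-0.48,0,-0.04,0.05]
    - [0,0.5,0,-0.48,0,-0.06,0.05]
    - [0,0.5,0,-0.48,0,-0.08,0.05]
    - [0,0.5,0,-0.48,0,-0.1,0.05]
    - [0,0.5,0,-0.4,0,-0.12,0.05]
    - [0,0.4,0,-0.3,0,-0.1,0.05]
    - [0,0,0,0,0,0,0.05]

```text
time: 44.3
eef_pos: [0.3981, 0.1724, 0.292]
tcp_rot: [[0.427, -0.005, -0.904], [0.904, 0.001, 0.427], [-0.002, -1.0, 0.005]]
force: [0.6, -0.0, -0.9]
gripper_width: 0.0118
```

```bash
python3 -c "
from h import *
st(); snap('wrist','w11'); plan((.4021,.1804,.128),66.7,.05,rate=.2,rot=.8)"
```

```text
t 44.3 gp [0.3973 0.1725 0.137 ] yaw 64.74 F [ 0.6 -0.  -0.9] w 0.0118 tilt [-0.005  0.001 -1.   ]
[[-0.02,-0.12,0.0,0.09,0.1,0.0,0.05],[-0.02,-0.13,-0.01,0.1,0.1,-0.01,0.05],[-0.02,-0.12,0.0,0.09,0.1,-0.01,0.05]] 3
```

View pics/w11.png

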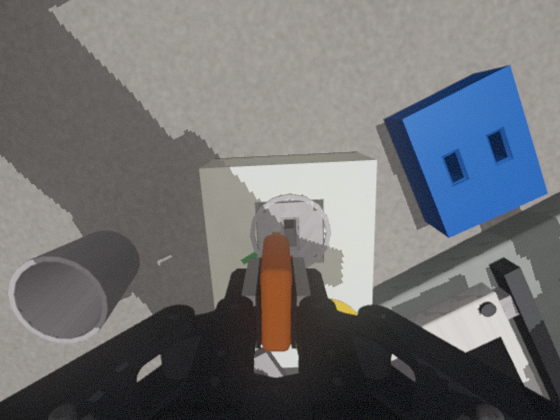

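```bash
python3 -c "
from h import *
im=load('w11'); s=np.array([.4021,.1804,.056]); t=np.radians(-23.3); d=np.array([np.cos(t),np.sin(t),0]); n=np.array([-d[1],d[0],0])
print('slot far end',w2px(im,s-.0095*d).round(1),w2px(im,s-.0095*d+.004*n).round(1),w2px(im,s-.0095*d-.004*n).round(1))
g=np.array([.3973,.1725,.137]); t=np.radians(64.74-90); d=np.array([np.cos(t),np.sin(t),0])
for k in (-18,18): print('bow end top',w2px(im,g+[0,0,.0136]+d*k/1000).round(1))
c=cv2.imread('pics/w11.png')[180:260,240:340]; g=cv2.cvtColor(c,cv2.COLOR_BGR2GRAY); print('dark slot',[(240+x,180+y,int(g[y,x])) for y in (36,40,44,48) for x in range(40,64,3)])"
```

```text
slot far end [290.4 218.8] [296.6 218.6] [284.1 219. ]
bow end top [276.8 269. ]
bow end top [276.7 353.1]
dark slot [(280, 216, 180), (283, 216, 183), (286, 216, 183), (289, 216, 182), (292, 216, 185), (295, 216, 180), (298, 216, 174), (301, 216, 181), (280, 220, 174), (283, 220, 134), (286, 220, 79), (289, 220, 79), (292, 220, 76), (295, 220, 102), (298, 220, 150), (301, 220, 179), (280, 224, 118), (283, 224, 133), (286, 224, 70), (289, 224, 72), (292, 224, 72), (295, 224, 94), (298, 224, 150), (301, 224, 180), (280, 228, 121), (283, 228, 99), (286, 228, 78), (289, 228, 81), (292, 228, 83), (295, 228, 97), (298, 228, 121), (301, 228, 180)]
```

Call:
move_arm:
  increments:
    - [-0.02,-0.12,0,0.1,0.1,0,0.05]
    - [-0.02,-0.13,0,0.1,0.1,-0.01,0.05]
    - [-0.02,-0.12,0,0.1,0.1,-0.01,0.05]
    - [0,0,0,0,0.1,0,0.05]
    - [0,0,0,0,0,0,0.05]

```text
time: 44.85
eef_pos: [0.4027, 0.1827, 0.2785]
tcp_rot: [[0.391, -0.0, -0.921], [0.921, -0.001, 0.391], [-0.001, -1.0, -0.0]]
force: [-0.3, -0.3, -0.1]
gripper_width: 0.0115
```

```bash
python3 -c "
from h import *
st(); plan((.4021,.1804,.118),66.7,.05,rate=.1,rot=.1)"
```

```text
t 44.85 gp [0.4026 0.1825 0.1235] yaw 67.01 F [-0.3 -0.3 -0.1] w 0.0115 tilt [-0.    -0.001 -1.   ]
[[0.0,0.03,-0.01,-0.04,0.09,-0.01,0.05],[0.0,0.03,0.0,-0.04,0.09,0.0,0.05]] 2
```

Call:
move_arm:
  increments:
    - [0,0.03,0,-0.04,0.08,-0.01,0.05]
    - [0,0.03,0,-0.04,0.08,0,0.05]
    - [0,0,0,0,0,0,0.05]

```text
time: 45.15
eef_pos: [0.4019, 0.1804, 0.2731]
tcp_rot: [[0.395, -0.001, -0.919], [0.919, -0.001, 0.395], [-0.002, -1.0, 0.0]]
force: [-0.4, 0.4, -1.0]
gripper_width: 0.0117
```

```bash
python3 -c "
from h import *
st(); plan((.4021,.1804,.106),66.7,.05,rate=.08,rot=.1)"
```

```text
t 45.15 gp [0.4018 0.1802 0.1181] yaw 66.71 F [-0.4  0.4 -1. ] w 0.0117 tilt [-0.001 -0.001 -1.   ]
[[0.0,0.0,0.0,0.0,0.07,0.0,0.05],[0.0,0.0,0.0,0.0,0.07,0.0,0.05],[0.0,0.0,0.0,0.0,0.07,0.0,0.05],[0.0,0.0,-0.01,0.0,0.06,0.0,0.05],[0.0,0.0,0.0,0.0,0.07,0.0,0.05],[0.0,0.0,-0.01,0.0,0.06,-0.01,0.05]] 6
```

Perfectly over it; insert slowly.

Call:
move_arm:
  increments:
    - [0,0,0,0,0.07,0,0.05]
    - [0,0,0,0,0.07,0,0.05]
    - [0,0,0,0,0.07,0,0.05]
    - [0,0,0,0,0.07,0,0.05]
    - [0,0,0,0,0.07,0,0.05]

```text
time: 45.65
eef_pos: [0.4019, 0.1802, 0.2621]
tcp_rot: [[0.396, 0.0, -0.918], [0.918, -0.001, 0.396], [-0.001, -1.0, -0.001]]
force: [0.6, 0.1, -0.6]
gripper_width: 0.0114
```

```bash
python3 -c "
from h import *
st(); plan((.4021,.1804,.088),66.7,.05,rate=.1,rot=.1)"
```

```text
t 45.65 gp [0.402  0.18   0.1071] yaw 66.69 F [ 0.6  0.1 -0.6] w 0.0114 tilt [ 0.    -0.001 -1.   ]
[[0.0,0.0,0.0,0.0,0.09,0.0,0.05],[0.0,0.0,0.0,0.0,0.09,0.0,0.05],[0.0,0.0,0.0,0.0,0.09,0.0,0.05],[0.0,0.0,0.0,0.0,0.09,0.0,0.05],[0.0,0.0,0.0,0.0,0.09,0.0,0.05],[0.0,0.0,-0.01,0.0,0.09,0.0,0.05],[0.01,0.0,0.0,0.01,0.1,0.0,0.05]] 7
```

Call:
move_arm:
  increments:
    - [0,0,0,0,0.09,0,0.05]
    - [0,0,0,0,0.09,0,0.05]
    - [0,0,0,0,0.09,0,0.05]
    - [0,0,0,0,0.09,0,0.05]
    - [0,0,0,0,0.09,0,0.05]
    - [0,0,0,0,0.09,0,0.05]
    - [0,0,0,0,0.09,0,0.05]
    - [0,0,0,0,0.07,0,0.05]
    - [0,0,0,0,0.05,0,0.05]

```text
time: 46.55
eef_pos: [0.4022, 0.1803, 0.2388]
tcp_rot: [[0.396, 0.0, -0.918], [0.918, -0.001, 0.396], [-0.001, -1.0, -0.001]]
force: [-11.8, -3.6, 38.7]
gripper_width: 0.0116
```

```bash
python3 -c "
from h import *
st()"
```

```text
t 46.55 gp [0.4022 0.1801 0.0838] yaw 66.7 F [-11.8  -3.6  38.7] w 0.0116 tilt [ 0.    -0.001 -1.   ]
```

Call:
move_arm:
  increments:
    - [0,0,0,0,-0.02,0,0.05]
    - [0,0,0,0,0,0,0.05]
    - [0,0,0,0,0,0,0.05]
    - [0,0.6,0,0,0,0,0.05]
    - [0,0.8,0,0,0,0,0.05]
    - [0,0.8,0,0,0,0,0.05]
    - [0,0.8,0,0,0,0,0.05]
    - [0,0.8,0,0,0,0,0.05]
    - [0,0.8,0,0,0,0,0.05]
    - [0,0.8,0,0,0,0,0.05]
    - [0,0.8,0,0,0,0,0.05]
    - [0,0,0,0,0,0,0.05]

```text
time: 47.75
eef_pos: [0.4024, 0.1804, 0.2393]
tcp_rot: [[0.824, 0.001, -0.567], [0.567, -0.002, 0.824], [-0.0, -1.0, -0.002]]
force: [-0.2, -0.0, 1.7]
gripper_width: 0.0118
```

```bash
python3 -c "
from h import *
s=st(); print(s['torque'],s['joint_positions'])"
```

```text
t 47.75 gp [0.4024 0.1801 0.0843] yaw 34.52 F [-0.2 -0.   1.7] w 0.0118 tilt [ 0.001 -0.002 -1.   ]
[-0.03095268  0.10125695  0.01090136] [  8.87185605  20.32752067 110.97810949  -0.12062233  48.6735247
 -25.57101386]
```

Call:
move_arm:
  increments:
    - [0,0.8,0,0,0,0,0.05]
    - [0,0.8,0,0,0,0,0.05]
    - [0,0.8,0,0,0,0,0.05]
    - [0,0.8,0,0,0,0,0.05]
    - [0,0.8,0,0,0,0,0.05]
    - [0,0.7,0,0,0,0,0.05]
    - [0,0.6,0,0,0,0,0.05]
    - [0,0.5,0,0,0,0,0.05]
    - [0,0,0,0,0,0,0.05]

```text
time: 48.65
eef_pos: [0.4024, 0.1804, 0.2393]
tcp_rot: [[0.995, -0.0, -0.096], [0.096, -0.002, 0.995], [-0.0, -1.0, -0.002]]
force: [-1.5, 0.2, 2.7]
gripper_width: 0.0116
```

```bash
python3 -c "
from h import *
s=st(); print(s['torque'])"
```

```text
t 48.65 gp [0.4024 0.1801 0.0843] yaw 5.49 F [-1.5  0.2  2.7] w 0.0116 tilt [-0.    -0.002 -1.   ]
[-0.02930368  0.14833716  0.08001609]
```

Call:
move_arm:
  increments:
    - [0,0.4,0,0,0,0,0.05]
    - [0,0.4,0,0,0,0,0.05]
    - [0,0.4,0,0,0,0,0.05]
    - [0,0.4,0,0,0,0,0.05]
    - [0,0.4,0,0,0,0,0.05]

```text
time: 49.15
eef_pos: [0.4024, 0.1804, 0.2393]
tcp_rot: [[0.998, -0.0, 0.071], [-0.071, -0.002, 0.997], [-0.0, -1.0, -0.002]]
force: [-0.9, 0.3, 3.0]
gripper_width: 0.0114
```

```bash
python3 -c "
from h import *
s=st(); print(s['torque'])"
```

```text
t 49.15 gp [0.4023 0.1801 0.0843] yaw -4.05 F [-0.9  0.3  3. ] w 0.0114 tilt [-0.    -0.002 -1.   ]
[-0.07558648  0.19448315  0.02008417]
```

Call:
move_arm:
  increments:
    - [0,0.4,0,0,0,0,0.05]
    - [0,0.4,0,0,0,0,0.05]
    - [0,0.3,0,0,0,0,0.05]
    - [0,0,0,0,0,0,0.05]

```text
time: 49.55
eef_pos: [0.4023, 0.1806, 0.2393]
tcp_rot: [[0.987, -0.0, 0.159], [-0.159, -0.003, 0.987], [0.0, -1.0, -0.003]]
force: [-0.9, 0.0, 2.6]
gripper_width: 0.0116
```

```bash
python3 -c "
from h import *
s=st(); print(s['torque']); print(s['effort'])"
```

```text
t 49.55 gp [0.4023 0.1801 0.0843] yaw -9.15 F [-0.9  0.   2.6] w 0.0116 tilt [-0.    -0.003 -1.   ]
[0.04245198 0.17032217 0.48153957]
[ -0.75556967 -34.99600053 -18.54171395   0.24336956  -0.20209045
   0.77346442]
```

Call:
move_arm:
  increments:
    - [0,-0.1,0,0,0,0,0.05]
    - [0,0,0,0,0,0,0.2]
    - [0,0,0,0,0,0,0.35]
    - [0,0,0,0,0,0,0.4]
    - [0,0,0,0,-0.1,0,0.4]
    - [0,0,0,0,-0.3,0,0.4]
    - [0,0,0,0,-0.6,0,0.4]
    - [0,0,0,0,-0.8,0,0.4]
    - [0,0,0,0,-0.8,0,0.4]
    - [0,0,0,0,-0.8,0,0.4]
    - [0,0,0,0,-0.3,0,0.4]
    - [0,0,0,0,0,0,0.4]

```text
time: 50.75
eef_pos: [0.4019, 0.1805, 0.3573]
tcp_rot: [[0.989, 0.0, 0.148], [-0.148, -0.002, 0.989], [0.001, -1.0, -0.002]]
force: [-0.0, 0.2, -0.3]
gripper_width: 0.0338
```

```bash
python3 -c "
from h import *
st(); snap('wrist','w12'); snap('scene','sc3'); a=cv2.imread('pics/w12.png'); b=cv2.imread('pics/sc3.png')[120:290,270:470]
cv2.imwrite('pics/v5.png',np.hstack([cv2.resize(a[:, :],(400,300)),cv2.resize(b,(353,300))]))"
```

```text
t 50.75 gp [0.402  0.1802 0.2023] yaw -8.52 F [-0.   0.2 -0.3] w 0.0338 tilt [ 0.    -0.002 -1.   ]
```

View pics/v5.png

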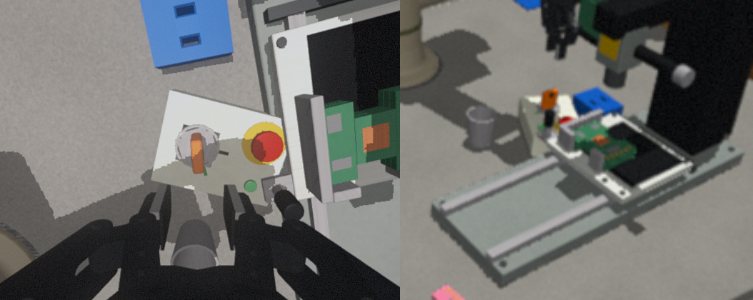

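```bash
python3 -c "
from h import *
im=load('w12'); c=cv2.imread('pics/w12.png'); hsv=cv2.cvtColor(c,cv2.COLOR_BGR2HSV)
m=cv2.inRange(hsv,(5,120,60),(18,255,255)); m[:,330:]=0; m[:150]=0; m[270:]=0
ys,xs=np.nonzero(m); print(len(xs),xs.min(),xs.max(),ys.min(),ys.max())
w=np.array([px2w(im,u,v,.098)[:2]*1000 for u,v in zip(xs,ys)],np.float32); print(cv2.minAreaRect(w))
cv2.imwrite('pics/w12a.png',np.hstack([cv2.resize(c[150:270,220:340],(400,400),interpolation=cv2.INTER_CUBIC),cv2.resize(c[110:300,370:560],(400,400),interpolation=cv2.INTER_CUBIC)]))"
```

```text
715 267 285 192 242
((402.7093200683594, 181.83445739746094), (37.68933868408203, 11.082894325256348), 86.45211029052734)
```

View pics/w12a.png

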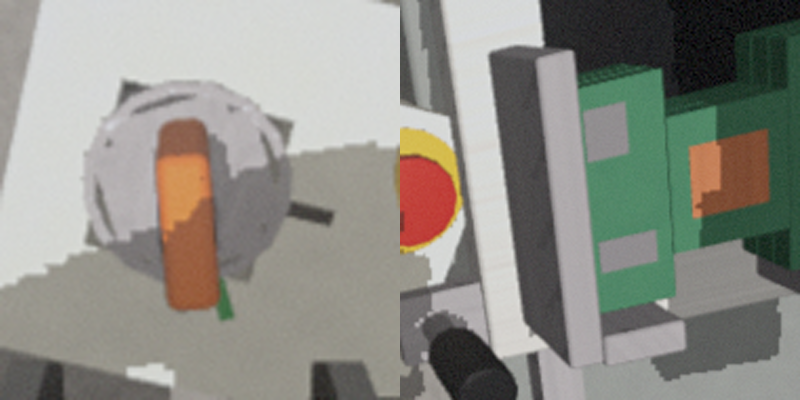

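```bash
python3 -c "
from h import *
im=load('w12'); P=lambda x,y,z:px2w(im,370+(x-400)/2.105-.25,110+y/2.105-.25,z)[:2]*1000
t=np.radians(5.2); ex=np.array([np.cos(t),np.sin(t)]); ey=np.array([-ex[1],ex[0]])
f=lambda p:(round(p@ex,1),round(p@ey,1))
print('board low-left',f(P(600,310,.089)),'low-right',f(P(675,295,.089)),'top-left',f(P(579,88,.089)))
print('block inner top edge',f(P(607,333,.105)),f(P(684,320,.105)))
print('x fence inner top edge',f(P(605,360,.105)),f(P(575,50,.105)))
c=np.array([557.8,-124.0])+250*ey; print('predicted corner',f(c))
im2=get_image('wrist'); boards(im2,.089)"
```

```text
board low-left (np.float64(550.6), np.float64(76.6)) low-right (np.float64(577.5), np.float64(76.1)) top-left (np.float64(550.3), np.float64(159.1))
block inner top edge (np.float64(544.4), np.float64(76.5)) (np.float64(570.3), np.float64(75.2))
x fence inner top edge (np.float64(542.9), np.float64(66.3)) (np.float64(542.3), np.float64(174.6))
predicted corner (np.float64(544.3), np.float64(76.0))
[510. 188.] 7326 centre 571.4 172.5 size 69 88 grip yaw -174.5
```

```bash
python3 -c "
from h import *
print(job_done()); st()"
```

```text
the job is handed in; nothing more can be done
None
the job is handed in; nothing more can be done
```

The job is handed in, at about 51 s of the 210 s allowed. `job_done()` gives no verdict, so what follows rests on my own camera and force checks.

- **Boards:** I found three green boards; the green finned block at the table's far left was not a board. All three are stacked in the stage corner, each pushed against both fences until I felt contact. After the slide, the wrist camera put the top board within about 1 mm of the gapped fence. The unbroken fence hid the board's edge on its side, so I inferred about 1–2 mm there from the notch position.
- **Stage:** I pushed it by the handle about 249 mm until it hit the far stop, where the force rose to about 17 N.
- **Key:** It went fully into the switch while off, seating at about 39 N and within 1 mm of the expected depth. I turned it clockwise to the stop, where the torque rose to 0.48 N m. The camera shows the key turned 70°, which leaves about 59° at the switch after play (on needs at least 54.4°). I left it in place and raised the arm clear.
- **Left alone:** I saw no contact with the bottle, cup or screwdriver, but I did not measure their positions again at the end.

No check failed. While placing the third board, the gripper first read 3–4 mm too high; pressing down brought it to within about 1.5 mm.

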